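# Fetch the boxed-in sample vial onto the balance

### The job

The small vial in the foam case is boxed in by two tall bottles. First stand both bottles in the shallow side tray, then move the vial into the white holder on the balance, standing fully down in it; only then put each bottle back fully down in the foam cutout of its own shape. Keep the bottles and the vial upright all the while, and leave the jar lid and the tweezers where they are.

Things in the scene. Friction and masses are not known exactly. Their poses are not given: they have to be found in the camera images.
- round_bottle_center (a point): Centre (half-way up) of the tall round white plastic bottle: body 40 mm diameter, 130 mm high in all; its top 40 mm is a grey ribbed cap 36 mm in diameter on the axis, the best place to grip from above (point lies 65 mm above its underside, so 65 mm below the cap's top). z up. 0.1 to 0.2 kg, loose. At the start it stands in the round cutout.
- square_bottle_center (a point): Centre (half-way up) of the tall square white plastic bottle: body 40 x 40 mm, sides along its x and y, 130 mm high in all; the same round grey cap, 36 mm in diameter, top 40 mm, on the axis. Point 65 mm above its underside. z up. 0.1 to 0.2 kg, loose. At the start it stands in the square cutout.
- vial_center (a point): Centre (half-way up) of the small sample vial: amber cylinder with a black cap, 30 mm diameter, 66 mm high in all (point 33 mm above its underside). z up. About 45 g, loose. At the start it stands in the middle, small round cutout between the two bottles, 51 mm from each axis to axis, too near for a gripper until they are gone.
- foam_round_hole0 (a point): Centre of the mouth of the big round cutout, 50 mm wide, in a dark grey foam block of the white case: 25 mm deep below this point, flat floor. The point lies on the foam's flat top (40 mm above the bench), z up. Firm and fixed. It may be at either end of the case.
- foam_square_hole0 (a point): Centre of the mouth of the square cutout, 50 x 50 mm, sides along its x and y, in a dark grey foam block at the other end of the case: 25 mm deep below this point, flat floor, z up. Firm and fixed.
- foam_vial_hole0 (a point): Centre of the mouth of the small round cutout, 36 mm wide, in the middle of the case, 25 mm deep below this point, z up. Here the vial stands at the start. Fixed. The case (128 mm along x, 172 mm along y of this frame) is centred here.
- tray: Shallow aluminium side tray, fixed, empty: 200 mm along its x, 140 mm along its y, walls 4 mm thick, rim 14 mm high, floor 4 mm thick. Origin at the centre of its underside, on the bench. To the left or the right of the case; the balance is on the other side.
- holder_mouth (a point): Centre of the mouth of the white cone-shaped vial holder fixed on the steel pan of the grey bench balance. z up. The round bore flares from 36 mm to 46 mm wide at the rim and is 28 mm deep below this point, flat floor. The cone's foot is 92 mm wide. The mouth is 101 mm above the bench, the pan (170 x 170 mm) 65 mm; the balance body reaches 195 mm from the pan's centre towards its display (+x) and is 190 mm wide.
- jar_lid: Bystander: loose brass jar lid lying flat near the robot, 72 mm diameter, 15 mm high. Origin at the centre of its underside. Not to be moved.
- tweezers: Bystander: loose steel tweezers lying flat near the robot, about 120 x 22 mm, 6 mm high, long axis x. Origin near the middle of the underside. Not to be moved.
There are look-alikes about, which are no part of the job. Leave any orange look-alike of the part that bears square_bottle_center alone.

How it is judged (in metres and radians):
On the way, in this order (a step that is already met when the one before it is completed fails the run):
1. both bottles stand upright and released in the side tray, with the vial still in its cutout (x of round_bottle_center in the frame of tray between -0.085 and 0.085 m and y of round_bottle_center in the frame of tray between -0.055 and 0.055 m and z of each of round_bottle_center, square_bottle_center in the frame of tray below 0.078 m and angle between each of round_bottle_center, square_bottle_center's own z axis and vertical below 0.1 rad and x of square_bottle_center in the frame of tray between -0.085 and 0.085 m and y of square_bottle_center in the frame of tray between -0.055 and 0.055 m and contact force between the fingers and round_bottle below 0.3 N and contact force between the fingers and square_bottle below 0.3 N and horizontal distance between vial_center and foam_vial_hole0 below 0.01 m and z of vial_center in the frame of foam_vial_hole0 below 0.016 m), for 0.2 s.
2. the vial stands released, fully down in the holder on the balance, while both bottles are still in the tray (horizontal distance between vial_center and holder_mouth below 0.009 m and z of vial_center in the frame of holder_mouth below 0.011 m and angle between vial_center's own z axis and vertical below 0.2 rad and contact force between the fingers and vial below 0.3 N and x of round_bottle_center in the frame of tray between -0.085 and 0.085 m and y of round_bottle_center in the frame of tray between -0.055 and 0.055 m and z of each of round_bottle_center, square_bottle_center in the frame of tray below 0.078 m and angle between each of round_bottle_center, square_bottle_center's own z axis and vertical below 0.1 rad and x of square_bottle_center in the frame of tray between -0.085 and 0.085 m and y of square_bottle_center in the frame of tray between -0.055 and 0.055 m), for 0.2 s.
At the end, for the whole second after the job is handed in: The vial is fully down in the holder (centred within 9 mm, upright within 0.2 rad), the round bottle is fully down in the round cutout and the square bottle in the square one (each centred within 10 mm, floor reached within 6 mm, upright within 0.1 rad); all are released and at rest (horizontal distance between round_bottle_center and foam_round_hole0 below 0.01 m and z of round_bottle_center in the frame of foam_round_hole0 below 0.046 m and angle between each of round_bottle_center, square_bottle_center's own z axis and vertical below 0.1 rad and horizontal distance between square_bottle_center and foam_square_hole0 below 0.01 m and z of square_bottle_center in the frame of foam_square_hole0 below 0.046 m and horizontal distance between vial_center and holder_mouth below 0.009 m and z of vial_center in the frame of holder_mouth below 0.011 m and angle between vial_center's own z axis and vertical below 0.2 rad and linear speed of each of round_bottle, square_bottle, vial below 0.02 m/s and contact force between the fingers and round_bottle below 0.3 N and contact force between the fingers and square_bottle below 0.3 N and contact force between the fingers and vial below 0.3 N); the robot touches nothing.
It fails at once if a bottle or the vial is tipped over (angle between any of round_bottle_center, square_bottle_center, vial_center's own z axis and vertical above 0.6 rad).
It fails at once if the jar lid or the tweezers are moved by more than 15 mm (distance of any of jar_lid, tweezers from where it was at the start of the episode above 0.015 m).
It also fails if it takes over 115 s, if anything falls off the work surface, if the arm or the gripper's body presses on something with over 40 N, if the wrist force passes 120 N, or if a joint passes its speed limit or range.

### The arm

A 6-joint arm with a two-finger parallel gripper is mounted at the origin on the work surface. World frame = base frame: x ahead of the robot, y to its left, z up, the work surface at z = 0. Lengths are in mm, angles in rad, forces in N, time in s.
With the tool pointing down it reaches from about 350 to 875 mm from the base axis. Payload 4.2 kg.
Tool frame: the origin (TCP) lies between the finger pads; the fingertips stand 19 mm ahead of it and the grasp point (between the pads) is the TCP; y points along the fingers, z is the direction in which the jaws open and shut, and the axes are right-handed (so a half turn about y gives the same grasp; the last joint's range is limited). The gripper opens to 85 mm and grips with 20 to 120 N. Pads are 22 mm wide; open, the fingers measure 114 mm over their backs; the gripper's body (76 mm by 85 mm) begins 54 mm behind the grasp point. The pads swing forward as they close: fully open they stand 13 mm farther back than shut.
Start: joints at [1.521, 0.385, 0.008, 0, -1.194, -0.259], TCP at [189.915, 595.426, 250.312] pointing down, gripper open.
Joint ranges: [-3.14, 3.14], [-1.21, 2.06], [-1.07, 1.41], [-3.16, 2.05], [-2.99, -0.16], [-3.1, 3.1]. Speed limits (rad/s): [2.79, 2.79, 3.14, 3.14, 3.14, 3.14].

### API

Orientations are given as a unit quaternion [x, y, z, w].
In Python, from bench import arm gives the robot as it stands.
- The arm moves only by the shell command python3 -m inch 'ROWS'. ROWS is JSON, a list of rows, each a list of 7 numbers: the opening, from 0 (shut) to 1 (fully open), then the shift along the tool's x, y, z in cm, then the turn, a rotation vector about the tool's x, y, z in degrees. A call has 1 to 20 rows; each row is the pose to reach, as a shift and turn from the pose commanded when the call began, along the tool's axes at that moment; what a row does not reach only later rows make up. A row lasts 1/12 s, in which the tool goes at most 41.7 mm and 7.16 degrees, less where a joint would pass 70% of its speed; a pose out of reach is approached as far as the arm can. A call with a gripper value outside its range is refused whole. The fingers move at their own pace and stop on an object; the grip force is fixed at half the most. Time passes only in rows, so rows that repeat a pose let the fingers close. It gives the time, the measured TCP pose, the force and the opening at its end, in the units of the state.
- arm.read_state(): the state, without advancing time (a new reading comes with each control period).
- arm.get_image(name): name is "scene" or "top" or "wrist"; returns the picture (400x640x3 uint8, red, green, blue); there is no depth.
- arm.camera_params(name): a dict with "fx", "fy", "cx", "cy" (pixels), "rvec" (rotation vector, rad) and "tvec" (3), from world to camera coordinates, as OpenCV has them. Camera axes: x right, y down, z forward; pixel columns grow to the right and rows downward; lengths in mm; the calibration is good to about 2 mm. A picture is of the moment at which its call begins: read the wrist's pose just before it. camera_params takes no time and is no camera call; for the wrist camera it gives the pose at the moment of the call.
- arm.job_done(): hands the job in, once; it reports no verdict.
Trained networks look in the newest picture that a camera, given by its name, has taken for a name from the list of things; names that differ only in an ending like _2 or _b are one class to them, and where a whole thing is asked for, a point or a joint stands for the part that bears it (a point fixed in the world has none). Each returns a list of dicts, best first, with "conf" (0 to 1); they miss things now and then, are a little off and sometimes report something else, mostly with a low value. They report only what shows in the picture. A call takes as long as a camera call. They do not tell look-alikes from the thing itself.
- arm.masks_of(label, camera): "mask" (400x640 bool, what is visible of it) and "extent" ([left, top, width, height] in pixels, round what is visible of it).
The state is a dict: "clock": time; "joints": joint angles; "joint_vel": joint speeds; "joint_efforts": joint torques, N m; "position": TCP position; "ee_rot": TCP orientation; "contact_force": force on the tool from outside, world axes, zero at the start; "wrist_torque": the same for the moment, N m; "gripper_width": finger opening in mm.
Only numpy, scipy, OpenCV 4.12 (cv2) and the standard library are available. Lean on these libraries where they do the work, as an engineer would, in place of code of your own. Each camera call takes 0.05 s, during which the arm holds its last target.

## Working session

There is one attempt and no reset: what is moved stays moved. The work goes in short steps, Python scripts to look and compute and a shell command to move; the robot and the scene stay as the last step left them, time stands still between calls to the robot, and variables do not carry over. Pictures are saved under pics/ and viewed, and the job is handed in when it is done.

```bash
ls; mkdir -p pics; python3 - <<'E'
from bench import arm
import cv2
s=arm.read_state(); print(s)
for n in ["scene","top","wrist"]:
    p=arm.camera_params(n); print(n,p)
    cv2.imwrite(f"pics/{n}0.png",arm.get_image(n)[:,:,::-1])
E
```

```text
pics
{'clock': 0.0, 'joints': array([ 1.52063485e+00,  3.85586728e-01,  6.63708082e-03, -4.76913629e-04,
       -1.19401094e+00, -2.58580867e-01]), 'joint_vel': array([0.00159957, 0.00072977, 0.00075759, 0.0013709 , 0.00182441,
       0.00063991]), 'joint_efforts': array([-6.94384089e-04, -3.92285764e+01,  1.88399398e+01,  4.18616563e+00,
       -4.58226685e-03,  3.46586376e-06]), 'position': array([189.74553145, 594.93839868, 249.21101082]), 'ee_rot': array([-0.108709  , -0.69791083,  0.6994655 ,  0.10886155]), 'contact_force': array([0.13632133, 0.47571509, 0.012989  ]), 'wrist_torque': array([-0.03145173,  0.0078609 , -0.05442094]), 'gripper_width': 86.08676727170179}
scene {'fx': 520.3319486687901, 'fy': 520.3319486687901, 'cx': 312.17637871463313, 'cy': 212.27501507228212, 'rvec': array([ 1.62694514,  1.84277234, -0.79288366]), 'tvec': array([  44.98875899, -325.29557023, 1648.78896307])}
top {'fx': 380.9774349470804, 'fy': 380.9774349470804, 'cx': 317.876052415374, 'cy': 197.48391485261467, 'rvec': array([ 2.19172304, -2.13270241,  0.1174659 ]), 'tvec': array([ -12.23062872,  589.72630262, 1003.39930089])}
wrist {'fx': 300.7665273240544, 'fy': 300.7665273240544, 'cx': 317.7296987861137, 'cy': 201.5962647290376, 'rvec': array([-1.7438926 ,  2.38875286,  0.33132542]), 'tvec': array([624.9550046 , -35.91684765, 379.60782087])}
```

View pics/scene0.png

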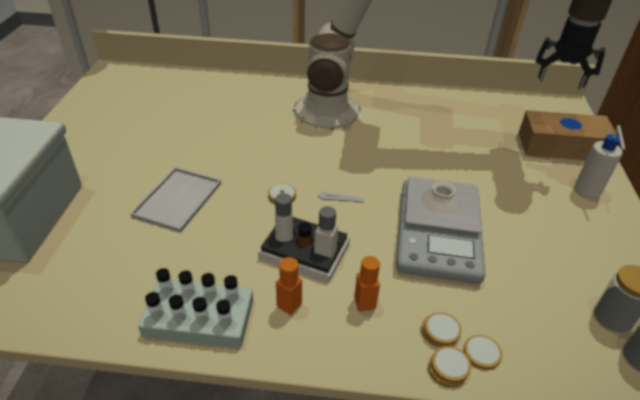

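View pics/top0.png

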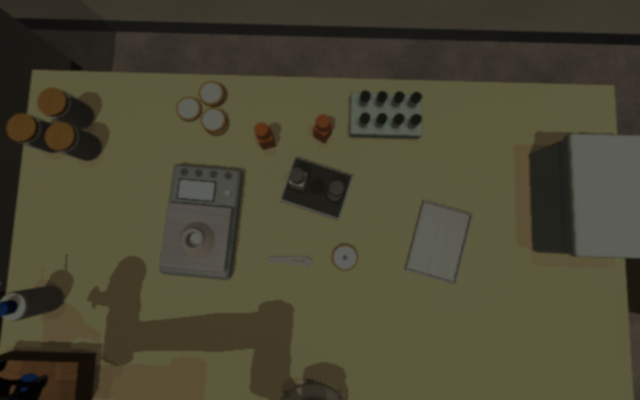

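View pics/wrist0.png

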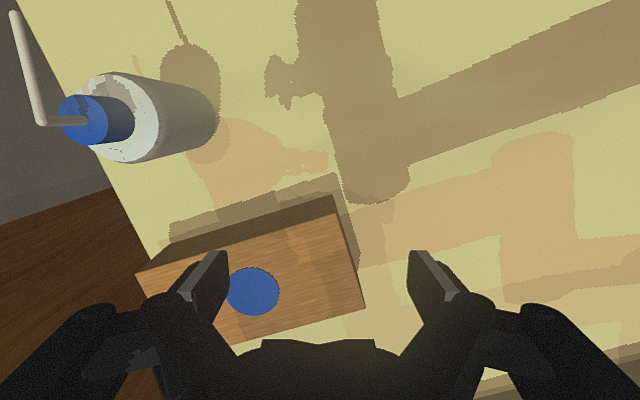

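The scene view shows the case in the middle at about (305,245), with the round bottle at (284,215) and the square one at (326,232). The tray is at (178,198), the balance at (442,225), and the orange look-alikes at (289,285) and (368,285). In the top view the case is at (317,188), the tray at (438,241) and the holder at (194,239). I'll measure next.

```bash
cat > h.py <<'E'
from bench import arm
import cv2, numpy as np
from scipy.spatial.transform import Rotation as R
def cam(n,p=None):
    p=p or arm.camera_params(n)
    K=np.array([[p['fx'],0,p['cx']],[0,p['fy'],p['cy']],[0,0,1]])
    return K,np.asarray(p['rvec']),np.asarray(p['tvec'])
def back(n,uv,z,p=None):
    K,r,t=cam(n,p); M=cv2.Rodrigues(r)[0]
    d=M.T@np.linalg.solve(K,[uv[0],uv[1],1]); c=-M.T@t
    return c+d*(z-c[2])/d[2]
def proj(n,P,p=None):
    K,r,t=cam(n,p); return cv2.projectPoints(np.float64(P).reshape(-1,1,3),r,t,K,None)[0].reshape(-1,2)
E
python3 - <<'E'
from h import *
im={}
for n in ["top","scene"]:
    im[n]=arm.get_image(n)
    for l in ["round_bottle_center","square_bottle_center","vial_center","tray","jar_lid","tweezers"]:
        for m in arm.masks_of(l,n)[:3]:
            ys,xs=np.nonzero(m['mask'])
            print(n,l,round(m['conf'],2),m['extent'],round(xs.mean(),1),round(ys.mean(),1))
t=im["top"]
def z(b,f,name,n):
    x,y,w,h=b; c=im[n][y:y+h,x:x+w,::-1]
    c=cv2.convertScaleAbs(c,alpha=1.5 if n=="top" else 1.2)
    cv2.imwrite(f"pics/{name}.png",cv2.resize(c,None,fx=f,fy=f,interpolation=cv2.INTER_CUBIC))
z((270,150,100,75),8,"tc1","top"); z((155,155,100,75*2),4,"tb1","top"); z((390,190,100,100),6,"tt1","top"); z((250,175,110,100),6,"sc1","scene")
E
```

```text
top round_bottle_center 0.79 [326.6, 181.4, 16.2, 18.7] 334.8 190.1
top round_bottle_center 0.34 [287.0, 167.0, 19.1, 25.0] 297.7 178.6
top square_bottle_center 0.9 [252.8, 121.4, 21.0, 29.7] 263.8 136.0
top square_bottle_center 0.79 [286.9, 166.3, 21.1, 26.0] 297.4 178.7
top square_bottle_center 0.65 [313.8, 113.8, 19.8, 30.3] 322.1 127.8
top vial_center 0.58 [308.6, 177.6, 12.8, 15.1] 316.0 186.0
top tray 0.95 [406.2, 202.6, 66.8, 80.4] 438.2 241.7
top jar_lid 0.82 [331.5, 245.2, 26.9, 23.8] 344.2 256.4
top tweezers 0.62 [269.4, 255.9, 42.3, 10.1] 291.0 259.8
scene round_bottle_center 0.87 [276.8, 193.2, 16.6, 49.7] 283.6 217.1
scene square_bottle_center 0.94 [356.3, 254.9, 24.4, 59.8] 367.5 284.5
scene square_bottle_center 0.85 [316.2, 209.1, 23.6, 45.4] 326.4 232.2
scene square_bottle_center 0.65 [276.6, 258.2, 27.7, 55.6] 288.8 286.5
scene vial_center 0.77 [299.2, 223.8, 11.5, 21.9] 304.6 234.3
scene tray 0.59 [130.7, 170.8, 92.6, 61.7] 176.6 199.5
scene jar_lid 0.53 [268.7, 184.2, 29.0, 16.9] 281.1 191.1
scene tweezers 0.6 [317.2, 188.7, 45.2, 14.3] 339.3 197.4
```

View pics/tc1.png

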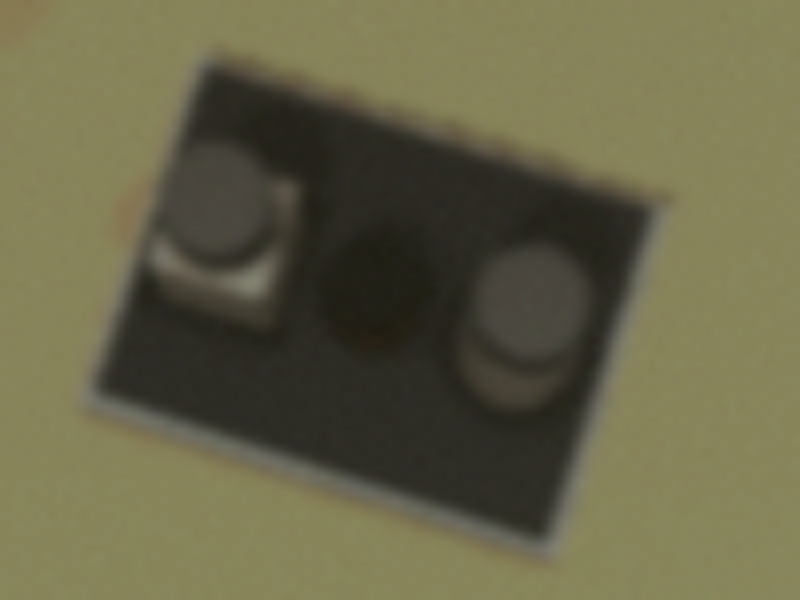

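View pics/tb1.png

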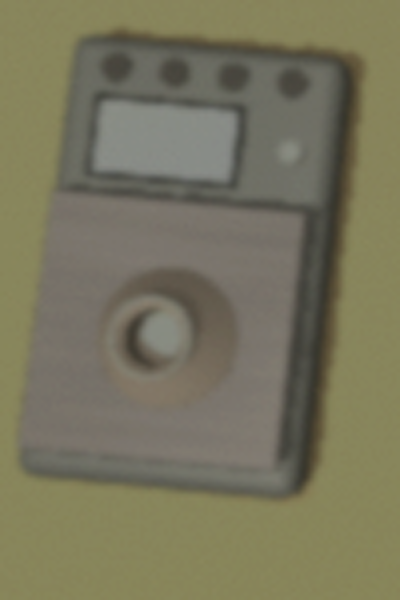

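View pics/tt1.png

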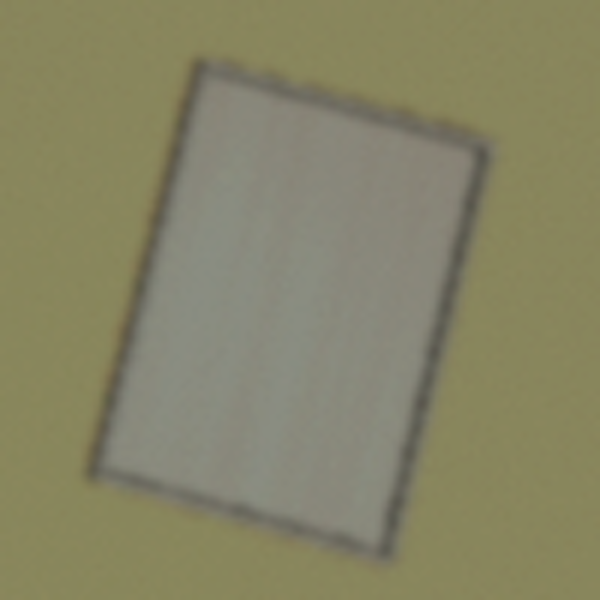

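View pics/sc1.png

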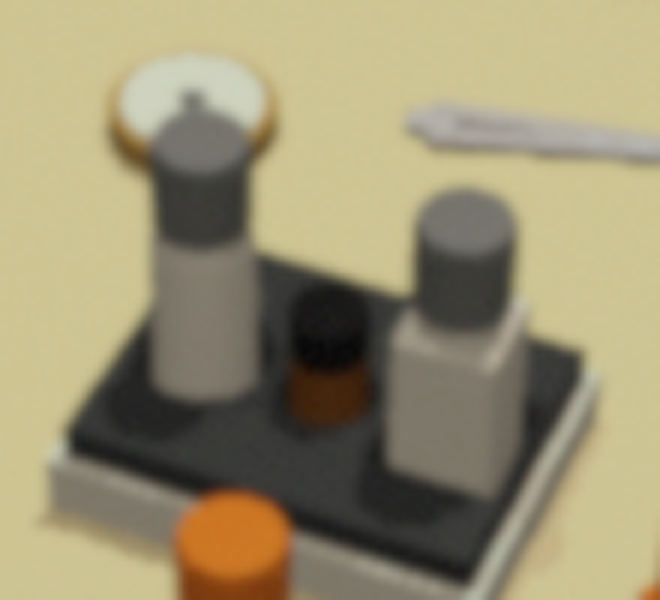

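```bash
python3 - <<'E'
from h import *
f=lambda x,y,s,ox,oy:((x+.5)/s-.5+ox,(y+.5)/s-.5+oy)
T=lambda x,y,z:back("top",f(x,y,8,270,150),z)
S=lambda x,y,z:back("scene",f(x,y,6,250,175),z)
print("sq",T(215,202,145),S(466,222,145)); print("rd",T(533,303,145),S(201,143,145))
print("vial",T(378,285,81),S(330,312,81))
c=np.array([T(*q,40) for q in [(210,58),(665,205),(550,545),(92,398)]]);print("case",c.round(1),c.mean(0))
def ang(c):
    for i in range(4):
        e=c[(i+1)%4]-c[i]; print(np.linalg.norm(e).round(1),np.degrees(np.arctan2(e[1],e[0])).round(1))
ang(c)
t=np.array([back("top",f(*q,6,390,190),14) for q in [(197,62),(490,147),(390,555),(92,475)]]);print("tray",t.round(1),t.mean(0));ang(t)
B=lambda x,y,z:back("top",f(x,y,4,155,155),z)
print("holder",B(152,333,101)); 
p=np.array([B(*q,65) for q in [(60,188),(308,210),(276,463),(24,445)]]);print("pan",p.mean(0).round(1));ang(p)
print("lid",back("top",(344.2,256.4),15),"tw",back("top",(291,259.8),4))
for uv in [(263,128),(323,119)]: print("orange",back("top",uv,130))
print(R.from_quat(arm.read_state()['ee_rot']).as_matrix().round(3), arm.read_state()['clock'])
c=arm.camera_params('wrist');M=cv2.Rodrigues(c['rvec'])[0];print('wcam',-M.T@c['tvec'],M.round(2))
E
```

```text
sq [631.52198454  57.1746233  145.        ] [637.52198503  56.77063125 145.        ]
rd [603.0613733  -40.49409286 145.        ] [609.01655738 -40.23617937 145.        ]
vial [616.57514823   7.29061635  81.        ] [622.38945346   8.22858229  81.        ]
case [[699.3  67.2  40. ]
 [652.6 -89.1  40. ]
 [536.  -52.5  40. ]
 [581.4 103.1  40. ]] [617.31404944   7.16541147  40.        ]
163.2 -106.6
122.3 162.6
162.1 73.7
123.2 -16.9
tray [[ 593.1 -285.4   14. ]
 [ 557.5 -419.7   14. ]
 [ 372.1 -371.5   14. ]
 [ 403.9 -237.4   14. ]] [ 481.64644948 -328.50020454   14.        ]
138.9 -104.8
191.5 165.4
137.9 76.7
195.1 -14.2
holder [471.58977425 315.27935082 101.        ]
pan [476.7 317.6  65. ]
164.4 -93.5
164.7 175.8
163.7 87.6
167.7 -3.9
lid [432.59110638 -72.04448093  15.        ] tw [418.90579987  73.08288242   4.        ]
orange [751.06715075 146.25127887 130.        ]
orange [778.43846458  -4.05455801 130.        ]
[[-0.953 -0.    -0.304]
 [ 0.304  0.    -0.953]
 [ 0.    -1.    -0.   ]] 0.85
wcam [256.7453015  575.32997676 374.24887814] [[-0.3  -0.95  0.  ]
 [-0.92  0.29  0.27]
 [-0.26  0.08 -0.96]]
```

```bash
python3 -m inch '[[1,-10,-4,7,0,0,0],[1,-14,-8,10.5,0,0,0],[1,-17,-8,13,0,0,0],[1,-20,-8,15.3,0,0,0],[1,-23.5,-8,18,0,0,0],[1,-27,-8,20.6,0,0,0],[1,-30.5,-8,23.3,0,0,0],[1,-34,-8,26,0,0,0],[1,-37.5,-8,28.7,0,0,0],[1,-41,-8,31.4,0,0,0],[1,-44.5,-8,34,0,0,0],[1,-48,-8,36.7,0,0,0],[1,-51,-8,39,0,0,0],[1,-54,-8,41.3,0,0,0],[1,-56,-8,43,0,0,0],[1,-57,-8,43.6,0,0,0],[1,-57,-8,43.6,0,0,0],[1,-57,-8,43.6,0,0,0],[1,-57,-8,43.6,0,0,0],[1,-57,-8,43.6,0,0,0]]'; python3 - <<'E'
from h import *
arm.get_image('wrist')
s=arm.read_state();p=arm.camera_params('wrist');i=arm.get_image('wrist')
print(s['clock'],s['position'],R.from_quat(s['ee_rot']).as_matrix().round(3),s['joints'].round(2))
np.save('w1.npy',p,allow_pickle=True);cv2.imwrite('pics/w1.png',i[:,:,::-1])
E
```

```text
clock: 2.52
position: [600.7, 5.7, 329.6]
ee_rot: [-0.109, -0.698, 0.699, 0.11]
contact_force: [-0.4, 0.4, 0.0]
gripper_width: 85.6
2.5667 [600.29239184   6.62583595 329.97751815] [[-0.952 -0.001 -0.305]
 [ 0.305  0.    -0.952]
 [ 0.001 -1.     0.   ]] [ 0.28  0.3   0.08 -0.   -1.35  0.98]
```

View pics/w1.png

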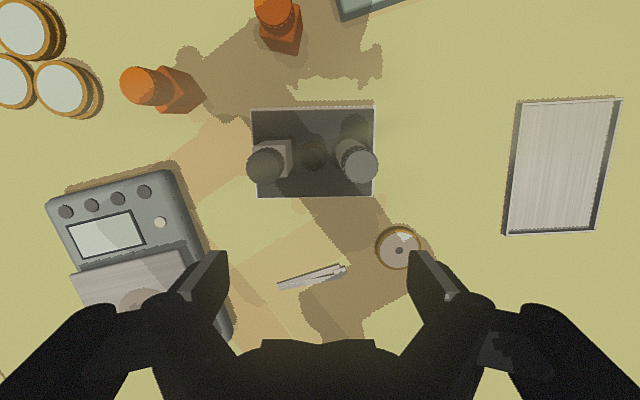

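```bash
python3 - <<'E'
import cv2
i=cv2.imread('pics/w1.png')
cv2.imwrite('pics/w1c.png',cv2.resize(cv2.convertScaleAbs(i[95:205,235:395],alpha=1.3),None,fx=5,fy=5,interpolation=cv2.INTER_CUBIC))
cv2.imwrite('pics/w1t.png',cv2.resize(i[85:245,490:630],None,fx=3.75,fy=3.75,interpolation=cv2.INTER_CUBIC))
E
```

```text
(no output)
```

View pics/w1c.png

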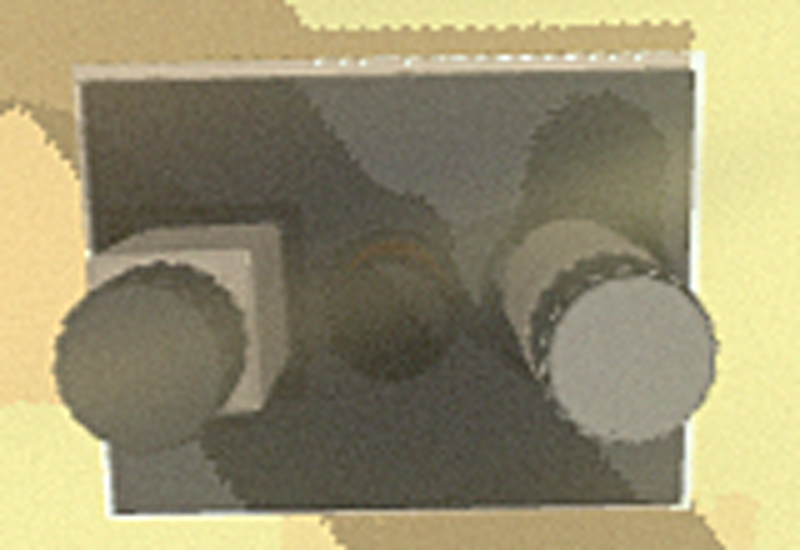

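View pics/w1t.png

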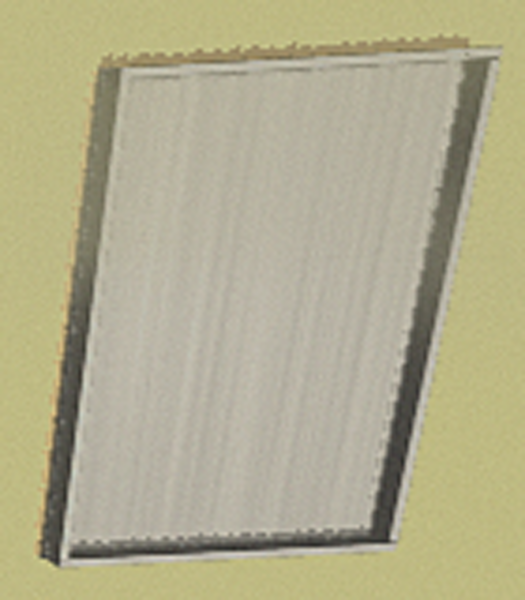

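```bash
python3 - <<'E'
from h import *
p=np.load('w1.npy',allow_pickle=True).item()
f=lambda x,y,s,ox,oy:((x+.5)/s-.5+ox,(y+.5)/s-.5+oy)
W=lambda x,y,z:back("wrist",f(x,y,5,235,95),z,p)
print("sq",W(143,358,145),"rd",W(633,357,145),"vial",W(392,327,81))
def ang(c):
    for i in range(4):
        e=c[(i+1)%4]-c[i]; print(np.linalg.norm(e).round(1),np.degrees(np.arctan2(e[1],e[0])).round(1))
c=np.array([W(*q,40) for q in [(75,68),(705,52),(688,508),(110,515)]]);print("case",c.mean(0));ang(c)
t=np.array([back("wrist",f(*q,3.75,490,85),14,p) for q in [(105,68),(500,48),(395,547),(62,565)]]);print("tray",t.mean(0));ang(t)
E
```

```text
sq [636.46600284  55.1927029  145.        ] rd [605.77181718 -41.28452465 145.        ] vial [618.50437964   7.89835703  81.        ]
case [621.27988711   6.91409758  40.        ]
165.4 -106.4
123.7 163.0
164.7 72.9
121.8 -16.6
tray [ 483.60616127 -330.77861437   14.        ]
144.9 -105.0
197.4 165.5
137.9 75.6
198.9 -12.5
```

The wrist view shows both caps, the vial between them, and the tray on the right. Three cameras agree to within about 3 mm: square (635,56.5), round (606,-41), vial (619.5,8), tray (482.5,-329.5). The bottle spacing comes to 101.5 mm against the given 102. I'll take the round bottle first.

```bash
python3 -m inch '[[1,-1,0,2,0,0,0],[1,-2,2,4.4,0,0,0],[1,-2,5,4.4,0,0,0],[1,-2,8,4.4,0,0,0],[1,-2,11,4.4,0,0,0],[1,-2,13,4.4,0,0,0],[1,-2,13,4.4,0,0,0],[1,-2,13,4.4,0,0,0]]';python3 - <<'E'
from h import *
arm.get_image('wrist')
s=arm.read_state();p=arm.camera_params('wrist');i=arm.get_image('wrist')
print(s['clock'],s['position'])
np.save('w2.npy',p,allow_pickle=True);cv2.imwrite('pics/w2.png',i[:,:,::-1])
E
```

```text
clock: 3.28
position: [605.7, -40.1, 200.4]
ee_rot: [-0.108, -0.698, 0.699, 0.108]
contact_force: [1.2, 0.3, 0.8]
gripper_width: 85.5
3.3333 [606.7928569  -40.22548865 201.98569582]
```

View pics/w2.png

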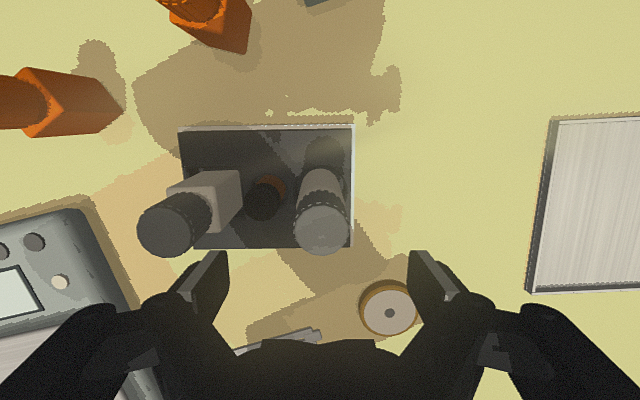

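```bash
python3 - <<'E'
from h import *
p=np.load('w2.npy',allow_pickle=True).item()
print(back('wrist',(321,229),145,p),back('wrist',(167,228),145,p),back('wrist',(265,203),81,p))
E
python3 -m inch '[[1,0,2,0,0,0,0],[1,0,4,0,0,0,0],[1,0,6,0,0,0,0],[1,0,7.5,0,0,0,0],[1,0,7.5,0,0,0,0],[1,0,7.5,0,0,0,0]]'
```

```text
[606.52626603 -41.21340143 145.        ] [637.02929281  52.71678478 145.        ] [619.67355679   3.6829601   81.        ]
clock: 3.88
position: [607.0, -40.9, 126.7]
ee_rot: [0.109, 0.699, -0.699, -0.108]
contact_force: [0.2, 0.4, -0.2]
gripper_width: 85.6
```

```bash
python3 -m inch '[[0,0,0,0,0,0,0],[0,0,0,0,0,0,0],[0,0,0,0,0,0,0],[0,0,0,0,0,0,0],[0,0,0,0,0,0,0],[0,0,0,0,0,0,0],[0,0,0,0,0,0,0],[0,0,0,0,0,0,0],[0,0,0,0,0,0,0],[0,0,0,0,0,0,0]]'; python3 -m inch '[[0,0,-0.5,0,0,0,0],[0,0,-1.5,0,0,0,0],[0,0,-3,0,0,0,0],[0,0,-4.5,0,0,0,0],[0,0,-6,0,0,0,0],[0,0,-7.5,0,0,0,0],[0,0,-8,0,0,0,0],[0,0,-8,0,0,0,0]]';python3 - <<'E'
from h import *
arm.get_image('wrist')
s=arm.read_state();i=arm.get_image('wrist')
print(s['clock'],s['position'],s['contact_force'])
cv2.imwrite('pics/w3.png',i[:,:,::-1])
Rm=R.from_quat(s['ee_rot']).as_matrix();print((Rm.T@(np.array([531,-341.6,114.5])-s['position'])).round(1))
E
```

```text
clock: 4.72
position: [606.8, -41.3, 126.5]
ee_rot: [-0.109, -0.699, 0.699, 0.108]
contact_force: [-0.7, 0.1, 6.2]
gripper_width: 34.6
clock: 5.38
position: [606.8, -41.0, 206.9]
ee_rot: [0.11, 0.699, -0.698, -0.108]
contact_force: [0.7, 0.2, -1.2]
gripper_width: 34.8
5.4333 [606.01489591 -41.02283371 205.49037241] [-0.6710388   0.27503339 -2.33360582]
[-19.9  90.8 309.2]
```

View pics/w3.png

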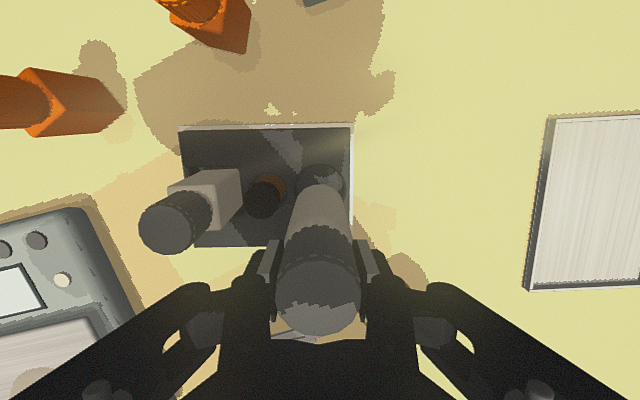

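```bash
python3 -m inch '[[0,-0.05,0,0.7,0,0,0],[0,-0.15,0,2,0,0,0],[0,-0.3,0,4,0,0,0],[0,-0.4,0,6.5,0,0,0],[0,-0.6,0,9.2,0,0,0],[0,-0.8,0,12,0,0,0],[0,-1,0,15,0,0,0],[0,-1.2,0,18,0,0,0],[0,-1.4,0,21,0,0,0],[0,-1.6,0,24,0,0,0],[0,-1.7,0,26.5,0,0,0],[0,-1.9,0,28.5,0,0,0],[0,-2,0,30,0,0,0],[0,-2,0,30.7,0,0,0],[0,-2,0,30.9,0,0,0],[0,-2,1.5,30.9,0,0,0],[0,-2,3.5,30.9,0,0,0],[0,-2,5.5,30.9,0,0,0],[0,-2,7,30.9,0,0,0],[0,-2,7,30.9,0,0,0]]';python3 - <<'E'
from h import *
arm.get_image('wrist')
s=arm.read_state();i=arm.get_image('wrist')
print(s['clock'],s['position'],s['contact_force'])
cv2.imwrite('pics/w4.png',i[:,:,::-1])
E
```

```text
clock: 7.15
position: [529.4, -339.6, 131.4]
ee_rot: [0.106, 0.7, -0.698, -0.111]
contact_force: [-0.6, 0.7, -3.5]
gripper_width: 34.6
7.2 [ 530.4827667  -340.36243846  133.51764845] [ 0.71589915 -0.68402438 -0.9067141 ]
```

View pics/w4.png

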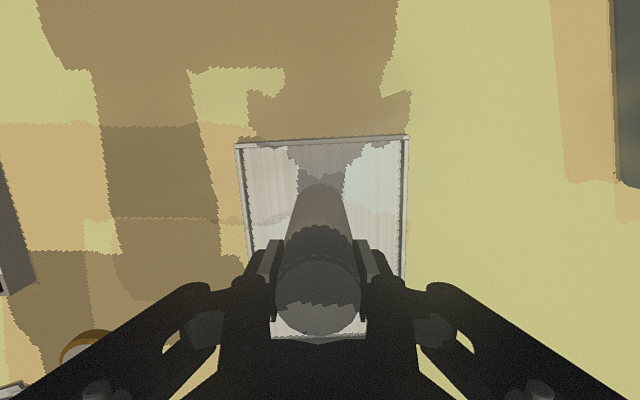

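The bottle hangs over the far half of the tray, within the walls at columns 240–408. I'll lower it slowly.

```bash
python3 -m inch '[[0,0,0.6,0,0,0,0],[0,0,1.2,0,0,0,0],[0,0,1.6,0,0,0,0],[0,0,1.8,0,0,0,0],[0,0,2,0,0,0,0],[0,0,2,0,0,0,0],[0,0,2,0,0,0,0]]'
```

```text
clock: 7.83
position: [531.5, -341.8, 115.6]
ee_rot: [-0.109, -0.699, 0.699, 0.108]
contact_force: [-0.4, 0.6, -1.2]
gripper_width: 35.1
```

```bash
python3 -m inch '[[0,0,0.05,0,0,0,0],[0,0,0.1,0,0,0,0],[0,0,0.1,0,0,0,0],[0,0,0.1,0,0,0,0]]'
```

```text
clock: 8.17
position: [531.7, -341.9, 115.6]
ee_rot: [-0.109, -0.698, 0.699, 0.108]
contact_force: [-0.9, 0.9, 4.7]
gripper_width: 35.1
```

Upward contact force has risen, so the bottle has touched down. I'll release it and rise.

```bash
python3 -m inch '[[0.6,0,0,0,0,0,0],[0.8,0,0,0,0,0,0],[1,0,0,0,0,0,0],[1,0,0,0,0,0,0],[1,0,0,0,0,0,0],[1,0,0,0,0,0,0],[1,0,-2,0,0,0,0],[1,0,-5,0,0,0,0],[1,0,-8.6,0,0,0,0],[1,0,-8.6,0,0,0,0],[1,0,-8.6,0,0,0,0]]';python3 - <<'E'
from h import *
arm.get_image('wrist')
s=arm.read_state();i=arm.get_image('wrist')
print(s['clock'],s['position'],s['contact_force'])
cv2.imwrite('pics/w5.png',i[:,:,::-1])
Rm=R.from_quat([0.109,0.6987,-0.6987,-0.1085]).as_matrix();print((Rm.T@(np.array([635.5,56,125.3])-s['position'])).round(1))
E
```

```text
clock: 9.08
position: [532.6, -342.2, 203.3]
ee_rot: [-0.111, -0.698, 0.699, 0.107]
contact_force: [-0.3, -0.2, -0.2]
gripper_width: 85.4
9.1333 [ 531.47925111 -341.60653523  201.15794408] [ 0.00249439  0.91168664 -0.41829145]
[  21.8   75.9 -410.4]
```

View pics/w5.png

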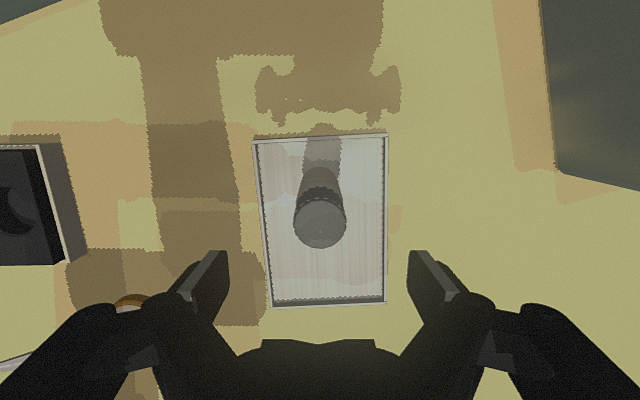

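```bash
python3 -m inch '[[1,0.1,0,-1.5,0,0,0],[1,0.2,0,-4.5,0,0,0],[1,0.4,0,-8,0,0,0],[1,0.6,0,-12,0,0,0],[1,0.8,0,-16,0,0,0],[1,1,0,-20,0,0,0],[1,1.3,0,-24,0,0,0],[1,1.5,0,-28,0,0,0],[1,1.7,0,-32,0,0,0],[1,1.9,0,-35.5,0,0,0],[1,2,0,-38.5,0,0,0],[1,2.2,0,-40.5,0,0,0],[1,2.2,0,-41,0,0,0],[1,2.2,0,-41,0,0,0],[1,2.2,0,-41,0,0,0]]';python3 - <<'E'
from h import *
arm.get_image('wrist')
s=arm.read_state();p=arm.camera_params('wrist');i=arm.get_image('wrist')
print(s['clock'],s['position'],s['contact_force'])
np.save('w6.npy',p,allow_pickle=True)
cv2.imwrite('pics/w6.png',i[:,:,::-1])
E
```

```text
clock: 10.43
position: [634.2, 55.6, 199.2]
ee_rot: [-0.108, -0.698, 0.699, 0.109]
contact_force: [-0.2, -0.7, 0.2]
gripper_width: 85.3
10.4833 [634.25805572  54.96257304 199.53986684] [-0.65397561 -0.01788405  0.18272147]
```

View pics/w6.png

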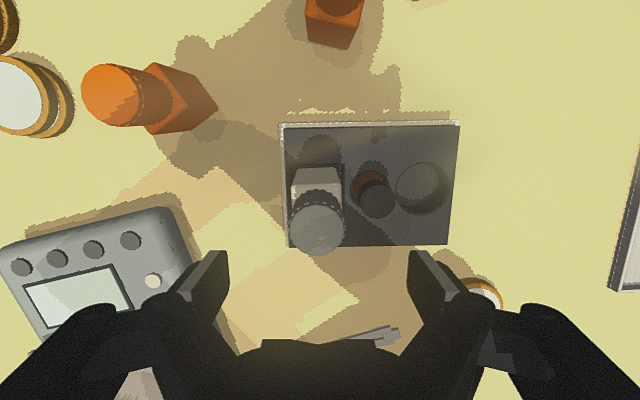

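The square bottle's cap is at (317,229), between the fingers. The vacated round cutout shows at about (421,187).

```bash
python3 - <<'E'
from h import *
p=np.load('w6.npy',allow_pickle=True).item()
print(back('wrist',(317,229.5),145,p),back('wrist',(421,187),40,p))
i=cv2.imread('pics/w6.png')[110:255,270:470]
cv2.imwrite('pics/w6c.png',cv2.resize(cv2.convertScaleAbs(i,alpha=1.8),None,fx=4,fy=4,interpolation=cv2.INTER_CUBIC))
E
python3 -m inch '[[1,0,2,0,0,0,0],[1,0,4,0,0,0,0],[1,0,6,0,0,0,0],[1,0,7.5,0,0,0,0],[1,0,7.5,0,0,0,0],[0,0,7.5,0,0,0,0],[0,0,7.5,0,0,0,0],[0,0,7.5,0,0,0,0],[0,0,7.5,0,0,0,0],[0,0,7.5,0,0,0,0],[0,0,7.5,0,0,0,0],[0,0,7.5,0,0,0,0],[0,0,7.5,0,0,0,0],[0,0,7.5,0,0,0,0],[0,0,7.5,0,0,0,0]]'
```

```text
[635.11734264  56.22837411 145.        ] [607.2696265  -40.41769849  40.        ]
clock: 11.78
position: [635.9, 55.7, 126.9]
ee_rot: [0.11, 0.699, -0.699, -0.108]
contact_force: [-0.5, -0.9, 5.3]
gripper_width: 34.7
```

View pics/w6c.png

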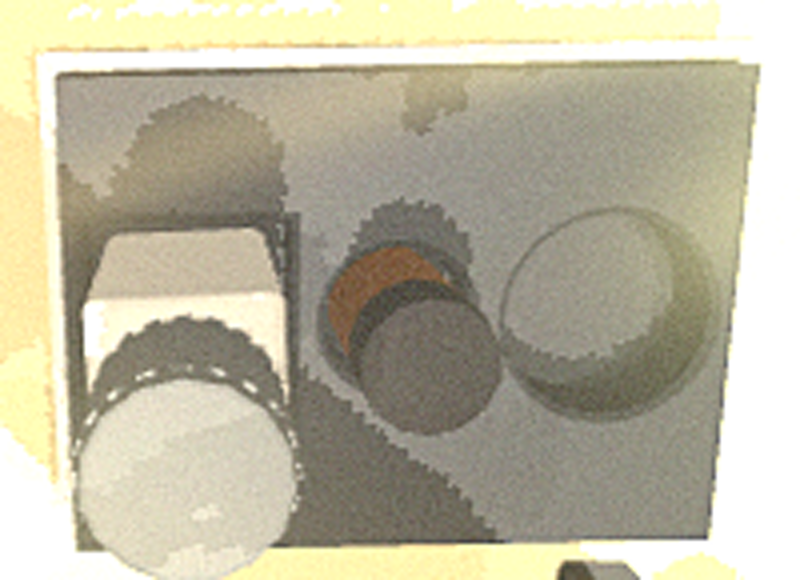

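```bash
python3 -m inch '[[0,0,-0.5,0,0,0,0],[0,0,-1.5,0,0,0,0],[0,0,-3,0,0,0,0],[0,0,-4.5,0,0,0,0],[0,0,-6,0,0,0,0],[0,0,-7.5,0,0,0,0],[0,0,-9,0,0,0,0],[0,0,-9.8,0,0,0,0],[0,0,-10,0,0,0,0],[0,0,-10,0,0,0,0]]'; python3 -m inch '[[0,0.1,0,0.7,0,0,0],[0,0.4,0,2,0,0,0],[0,0.8,0,4.2,0,0,0],[0,1.3,0,7,0,0,0],[0,1.9,0,10,0,0,0],[0,2.4,0,13,0,0,0],[0,3,0,16,0,0,0],[0,3.5,0,19,0,0,0],[0,4.1,0,22,0,0,0],[0,4.7,0,25,0,0,0],[0,5.2,0,28,0,0,0],[0,5.8,0,31,0,0,0],[0,6.3,0,34,0,0,0],[0,6.9,0,37,0,0,0],[0,7.3,0,39.2,0,0,0],[0,7.6,0,40.8,0,0,0],[0,7.8,0,41.6,0,0,0],[0,7.8,0,41.7,0,0,0],[0,7.8,0,41.7,0,0,0],[0,7.8,0,41.7,0,0,0]]';python3 - <<'E'
from h import *
arm.get_image('wrist')
s=arm.read_state();i=arm.get_image('wrist')
print(s['clock'],s['position'],s['contact_force'])
cv2.imwrite('pics/w7.png',i[:,:,::-1])
E
```

```text
clock: 12.62
position: [634.8, 55.8, 225.6]
ee_rot: [0.109, 0.699, -0.698, -0.109]
contact_force: [-0.3, 0.3, -2.2]
gripper_width: 34.6
clock: 14.28
position: [433.9, -317.4, 225.1]
ee_rot: [0.108, 0.699, -0.699, -0.109]
contact_force: [1.3, -0.5, -1.7]
gripper_width: 34.6
14.3333 [ 434.1414849  -317.22406306  225.17969728] [ 0.27047858  0.52073222 -1.38591371]
```

View pics/w7.png

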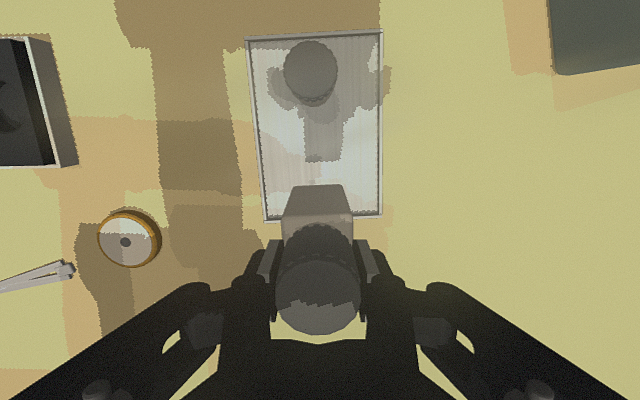

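```bash
python3 -m inch '[[0,0,0.7,0,0,0,0],[0,0,2,0,0,0,0],[0,0,4,0,0,0,0],[0,0,6,0,0,0,0],[0,0,8,0,0,0,0],[0,0,9.5,0,0,0,0],[0,0,10.3,0,0,0,0],[0,0,10.7,0,0,0,0],[0,0,10.9,0,0,0,0],[0,0,10.9,0,0,0,0],[0,0,11,0,0,0,0],[0,0,11,0,0,0,0],[0,0,11,0,0,0,0]]'
```

```text
clock: 15.47
position: [434.2, -318.1, 116.0]
ee_rot: [-0.109, -0.699, 0.699, 0.108]
contact_force: [-0.1, -0.1, -1.3]
gripper_width: 34.6
```

```bash
python3 -m inch '[[0,0,0.05,0,0,0,0],[0,0,0.1,0,0,0,0],[0,0,0.1,0,0,0,0],[0,0,0.1,0,0,0,0]]'
```

```text
clock: 15.8
position: [434.4, -318.2, 115.9]
ee_rot: [-0.109, -0.698, 0.699, 0.108]
contact_force: [-0.1, 1.5, 5.7]
gripper_width: 34.7
```

```bash
python3 -m inch '[[0.6,0,0,0,0,0,0],[0.8,0,0,0,0,0,0],[1,0,0,0,0,0,0],[1,0,0,0,0,0,0],[1,0,0,0,0,0,0],[1,0,0,0,0,0,0],[1,0,-2,0,0,0,0],[1,0,-5,0,0,0,0],[1,0,-9,0,0,0,0],[1,0,-12.1,0,0,0,0],[1,0,-12.1,0,0,0,0],[1,0,-12.1,0,0,0,0]]';python3 - <<'E'
from h import *
arm.get_image('wrist')
s=arm.read_state();p=arm.camera_params('wrist');i=arm.get_image('wrist');t=arm.get_image('top')
print(s['clock'],s['position'],s['contact_force'])
np.save('w8.npy',p,allow_pickle=True)
cv2.imwrite('pics/w8.png',i[:,:,::-1])
cv2.imwrite('pics/t8.png',cv2.resize(cv2.convertScaleAbs(t[140:300,240:500,::-1],alpha=1.5),None,fx=3,fy=3))
Rm=R.from_quat([0.109,0.6987,-0.6987,-0.1085]).as_matrix();print((Rm.T@(np.array([619.8,7.6,65.3])-s['position'])).round(1))
E
```

```text
clock: 16.8
position: [434.7, -318.2, 237.4]
ee_rot: [-0.111, -0.698, 0.699, 0.107]
contact_force: [0.1, 0.3, -1.1]
gripper_width: 85.5
16.85 [ 433.73943265 -317.69021098  235.45115377] [ 0.3194541   0.28481548 -0.47120289]
[ -78.3  170.2 -366.4]
```

View pics/w8.png

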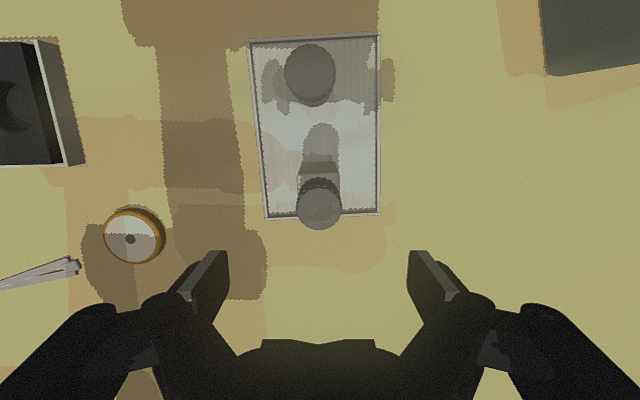

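View pics/t8.png

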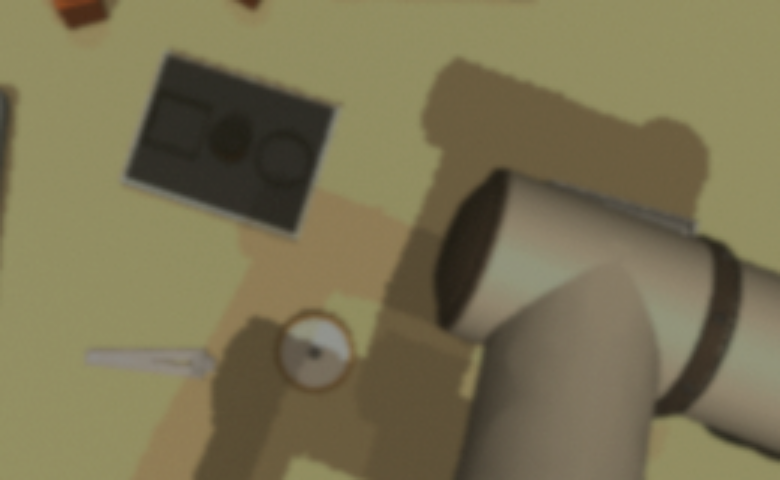

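```bash
python3 -m inch '[[1,-0.3,0,-1.5,0,0,0],[1,-0.9,0,-4.2,0,0,0],[1,-1.6,0,-7.5,0,0,0],[1,-2.4,0,-11.2,0,0,0],[1,-3.2,0,-15,0,0,0],[1,-4,0,-18.8,0,0,0],[1,-4.8,0,-22.5,0,0,0],[1,-5.6,0,-26.2,0,0,0],[1,-6.4,0,-30,0,0,0],[1,-7.1,0,-33.5,0,0,0],[1,-7.6,1,-35.8,0,0,0],[1,-7.8,3,-36.6,0,0,0],[1,-7.8,6,-36.6,0,0,0],[1,-7.8,7,-36.6,0,0,0],[1,-7.8,7,-36.6,0,0,0],[1,-7.8,7,-36.6,0,0,0]]';python3 - <<'E'
from h import *
arm.get_image('wrist')
s=arm.read_state();p=arm.camera_params('wrist');i=arm.get_image('wrist')
print(s['clock'],s['position'],s['contact_force'])
np.save('w9.npy',p,allow_pickle=True)
cv2.imwrite('pics/w9f.png',i[:,:,::-1])
c=i[85:245,200:440,::-1]
cv2.imwrite('pics/w9.png',cv2.resize(cv2.convertScaleAbs(c,alpha=1.6),None,fx=3,fy=3,interpolation=cv2.INTER_CUBIC))
E
```

```text
clock: 18.28
position: [619.1, 6.5, 164.5]
ee_rot: [-0.108, -0.698, 0.699, 0.11]
contact_force: [-0.2, 1.1, 1.1]
gripper_width: 85.4
18.3333 [619.91425137   6.55095668 165.95554497] [-0.17182947 -0.18967073  0.5638577 ]
```

View pics/w9.png

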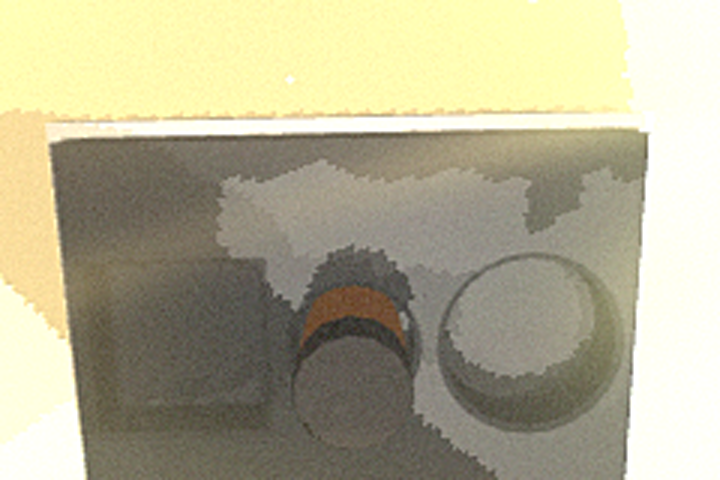

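The vial's cap is at (352,391) in the crop, the empty round hole at (530,342) and the square hole centre at about (181,346).

```bash
python3 - <<'E'
from h import *
p=np.load('w9.npy',allow_pickle=True).item()
f=lambda x,y:((x+.5)/3-.5+200,(y+.5)/3-.5+85)
print('vial',back('wrist',f(352,391),81,p),'rh',back('wrist',f(530,342),40,p),'sh',back('wrist',f(181,346),40,p))
E
```

```text
vial [620.49420155   7.99057658  81.        ] rh [606.05179979 -41.02036026  40.        ] sh [635.46050572  54.87159123  40.        ]
```

```bash
python3 -m inch '[[1,0,2,0,0,0,0],[1,0,4,0,0,0,0],[1,0,6,0,0,0,0],[1,0,8,0,0,0,0],[1,0,9.5,0,0,0,0],[1,0,10,0,0,0,0],[1,0,10,0,0,0,0],[0,0,10,0,0,0,0],[0,0,10,0,0,0,0],[0,0,10,0,0,0,0],[0,0,10,0,0,0,0],[0,0,10,0,0,0,0],[0,0,10,0,0,0,0],[0,0,10,0,0,0,0],[0,0,10,0,0,0,0],[0,0,10,0,0,0,0],[0,0,10,0,0,0,0]]'; python3 -m inch '[[0,0,-0.5,0,0,0,0],[0,0,-1.5,0,0,0,0],[0,0,-3,0,0,0,0],[0,0,-5,0,0,0,0],[0,0,-7.5,0,0,0,0],[0,0,-10,0,0,0,0],[0,0,-12,0,0,0,0],[0,0,-13,0,0,0,0],[0,0,-13,0,0,0,0],[0,0,-13,0,0,0,0]]';python3 - <<'E'
from h import *
arm.get_image('wrist')
s=arm.read_state();i=arm.get_image('wrist')
print(s['clock'],s['position'],s['contact_force'])
cv2.imwrite('pics/w10.png',i[:,:,::-1])
Rm=R.from_quat([0.109,0.6987,-0.6987,-0.1085]).as_matrix();print((Rm.T@(np.array([474,316,195.3])-s['position'])).round(1))
E
```

```text
clock: 19.8
position: [620.2, 7.2, 66.5]
ee_rot: [0.109, 0.699, -0.699, -0.108]
contact_force: [0.0, -0.1, 5.9]
gripper_width: 28.5
clock: 20.63
position: [619.0, 7.2, 195.0]
ee_rot: [0.109, 0.699, -0.698, -0.109]
contact_force: [-0.3, 0.4, -1.3]
gripper_width: 28.9
20.6833 [618.44372057   7.02508449 193.89272569] [ 0.59254475  0.3607749  -0.61085353]
[ 231.5   -1.5 -250.5]
```

View pics/w10.png

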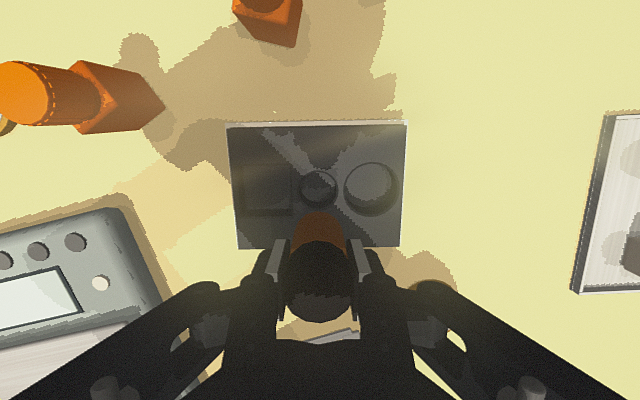

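```bash
python3 -m inch '[[0,0.8,-0.2,-0.6,0,0,0],[0,2.2,-0.6,-1.8,0,0,0],[0,4.2,-1.2,-3.4,0,0,0],[0,6.5,-2,-5.2,0,0,0],[0,9,-3,-7.2,0,0,0],[0,11.5,-3.5,-9.2,0,0,0],[0,14,-3.5,-11.2,0,0,0],[0,16.5,-3.5,-13.2,0,0,0],[0,19,-3.5,-15.2,0,0,0],[0,21.5,-3.5,-17.2,0,0,0],[0,24,-3.5,-19.2,0,0,0],[0,26.3,-3.5,-21.1,0,0,0],[0,28.3,-3.5,-22.7,0,0,0],[0,29.8,-3.5,-24,0,0,0],[0,30.7,-3.5,-24.7,0,0,0],[0,31,-3.5,-25,0,0,0],[0,31,-3.5,-25,0,0,0],[0,31,-3.5,-25,0,0,0],[0,31,-3.5,-25,0,0,0]]';python3 - <<'E'
from h import *
arm.get_image('wrist')
s=arm.read_state();p=arm.camera_params('wrist');i=arm.get_image('wrist')
np.save('w11.npy',p,allow_pickle=True)
print(s['clock'],s['position'],s['contact_force'])
cv2.imwrite('pics/w11.png',i[:,:,::-1])
sc=arm.get_image('scene'); cv2.imwrite('pics/s11.png',cv2.resize(sc[165:285,390:495,::-1],None,fx=5,fy=5,interpolation=cv2.INTER_CUBIC))
E
```

```text
clock: 22.32
position: [400.4, 338.6, 230.1]
ee_rot: [-0.109, -0.698, 0.699, 0.109]
contact_force: [-0.7, 0.2, -0.8]
gripper_width: 28.4
22.3667 [400.51093636 338.53825675 230.18838338] [ 0.70986521 -0.02266093 -0.47363493]
```

View pics/w11.png

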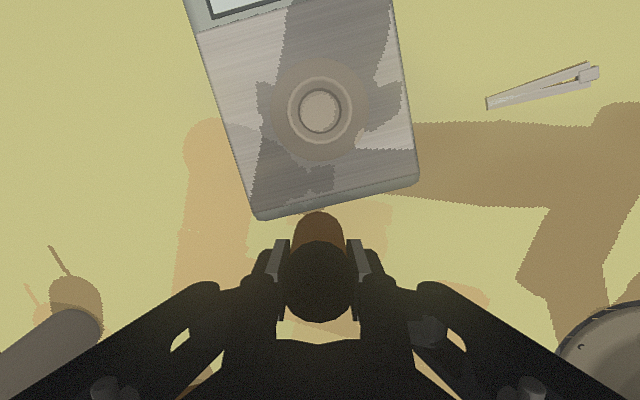

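View pics/s11.png

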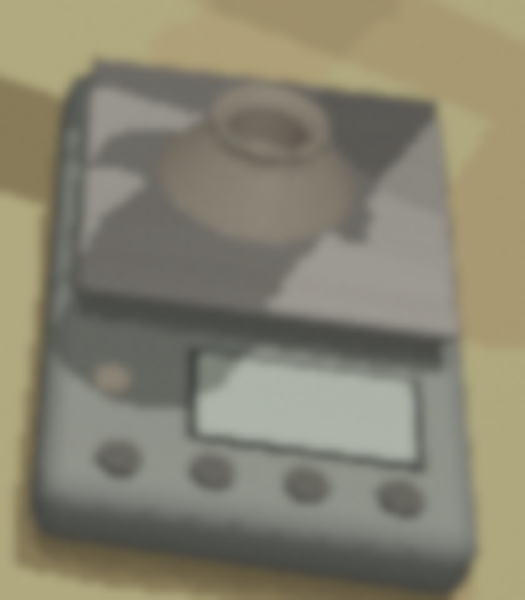

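The holder's mouth is clear at about (320,110) in the wrist view. I'll fit it more precisely.

```bash
python3 - <<'E'
from h import *
p=np.load('w11.npy',allow_pickle=True).item()
i=cv2.imread('pics/w11.png')
print(back('wrist',(320.3,110.5),101,p), 'scene',back('scene',((269+.5)/5-.5+390,(124+.5)/5-.5+165),101))
h=back('wrist',(320.3,110.5),101,p)
o=i.copy()
for d in (23,18):
    a=np.linspace(0,2*np.pi,60); z=101 if d==23 else 73
    P=np.c_[h[0]+d*np.cos(a),h[1]+d*np.sin(a),0*a+z]
    for u in proj('wrist',P,p): pass
    q=((proj('wrist',P,p)-[260,50]+.5)*5-.5).round().astype(int)
    if d==23: c=cv2.resize(i[50:170,260:380],None,fx=5,fy=5,interpolation=cv2.INTER_CUBIC)
    for x in q: cv2.circle(c,tuple(int(v) for v in x),1,(0,0,255) if d==23 else (255,0,0),-1)
cv2.imwrite('pics/w11c.png',c)
E
```

```text
[470.5511926  314.89978087 101.        ] scene [475.66736136 314.44060647 101.        ]
```

View pics/w11c.png

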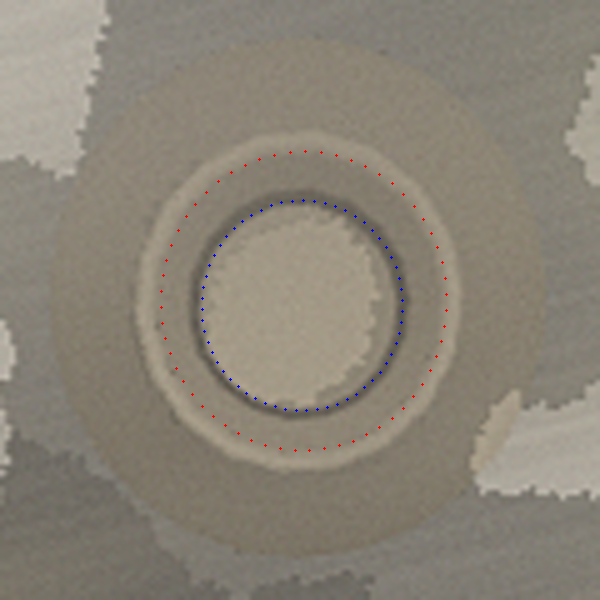

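```bash
python3 -m inch '[[0,-0.7,1,0,0,0,0],[0,-1.6,2.5,0,0,0,0],[0,-2.5,3.5,0,0,0,0],[0,-3,4,0,0,0,0],[0,-3,4,0,0,0,0],[0,-3,4,0,0,0,0],[0,-3,4,0,0,0,0]]';python3 - <<'E'
from h import *
arm.get_image('wrist')
s=arm.read_state();p=arm.camera_params('wrist');i=arm.get_image('wrist')
np.save('w12.npy',p,allow_pickle=True)
print(s['clock'],s['position'],s['contact_force'])
c=i[:,:,::-1]
cv2.imwrite('pics/w12f.png',c)
c=cv2.resize(c[70:230,220:420],None,fx=4,fy=4,interpolation=cv2.INTER_CUBIC)
a=np.linspace(0,2*np.pi,60)
h=[472,315.5]
for d,z,k in ((23,101,(0,0,255)),(18,73,(255,0,0)),(46,65,(0,255,0))):
    for x in ((proj('wrist',np.c_[h[0]+d*np.cos(a),h[1]+d*np.sin(a),0*a+z],p)-[220,70]+.5)*4-.5): cv2.circle(c,tuple(int(v) for v in x.round()),1,k,-1)
cv2.imwrite('pics/w12.png',c)
E
```

```text
clock: 23.05
position: [428.9, 330.5, 190.7]
ee_rot: [0.109, 0.699, -0.698, -0.109]
contact_force: [1.0, 0.2, -0.6]
gripper_width: 28.8
23.1 [428.81641502 330.63869471 190.9145435 ] [-0.01655331 -0.06846666 -0.22253883]
```

View pics/w12.png

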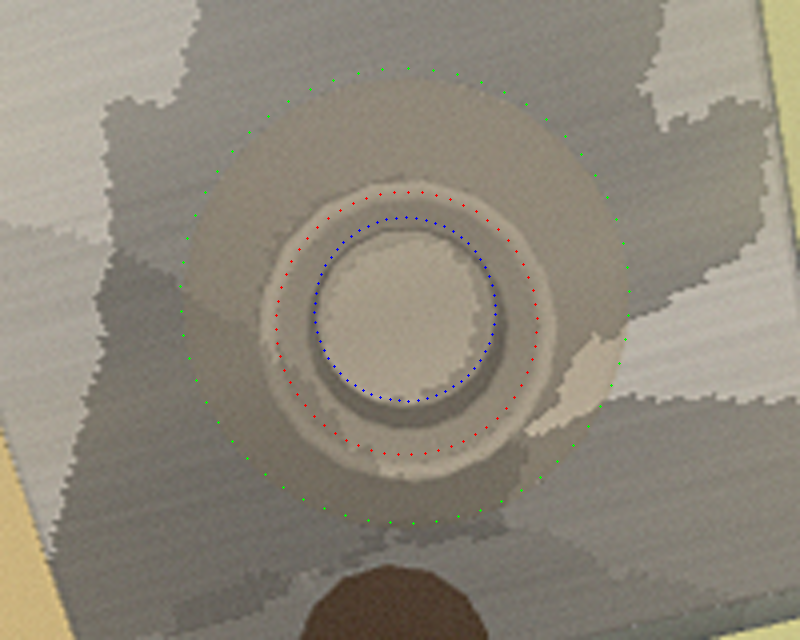

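```bash
python3 -m inch '[[0,-0.8,0,0,0,0,0],[0,-2,0.3,0,0,0,0],[0,-3.4,1,0,0,0,0],[0,-4.3,2,0.1,0,0,0],[0,-4.55,2.8,0.1,0,0,0],[0,-4.55,3,0.1,0,0,0],[0,-4.55,3,0.1,0,0,0],[0,-4.55,3,0.1,0,0,0]]';python3 - <<'E'
from h import *
arm.get_image('wrist')
s=arm.read_state();p=arm.camera_params('wrist');i=arm.get_image('wrist')
np.save('w13.npy',p,allow_pickle=True)
print(s['clock'],s['position'],s['contact_force'])
c=i[:,:,::-1]
cv2.imwrite('pics/w13f.png',c)
c=cv2.resize(c[120:330,220:420],None,fx=2.8,fy=2.8,interpolation=cv2.INTER_CUBIC)
a=np.linspace(0,2*np.pi,60)
P=s['position']
for h,d,z,k in (([471,315.8],23,101,(0,0,255)),([471,315.8],46,65,(0,255,0)),(P,15,P[2]-50,(255,0,0)),(P,15,P[2]+16,(255,0,255))):
    for x in ((proj('wrist',np.c_[h[0]+d*np.cos(a),h[1]+d*np.sin(a),0*a+z],p)-[220,120]+.5)*2.8-.5): cv2.circle(c,tuple(int(v) for v in x.round()),1,k,-1)
cv2.imwrite('pics/w13.png',c)
sc=arm.get_image('scene'); cv2.imwrite('pics/s13.png',cv2.resize(sc[140:260,390:495,::-1],None,fx=5,fy=5,interpolation=cv2.INTER_CUBIC))
E
```

```text
clock: 23.82
position: [471.6, 315.4, 159.9]
ee_rot: [-0.109, -0.698, 0.699, 0.109]
contact_force: [0.2, 0.3, -0.2]
gripper_width: 28.6
23.8667 [471.62912721 315.67234773 160.34991832] [ 0.70883601 -0.51031761 -0.42522049]
```

View pics/w13.png

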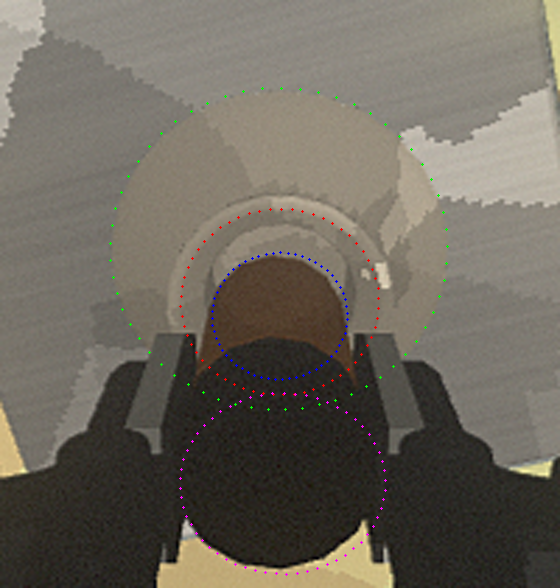

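View pics/s13.png

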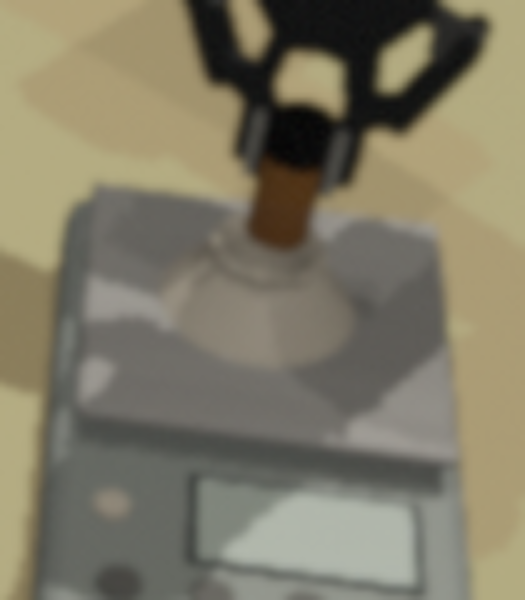

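Overlay and picture agree: the vial's underside sits inside the rim circle. Lowering it now.

```bash
python3 -m inch '[[0,0,0.5,0,0,0,0],[0,0,1,0,0,0,0],[0,0,1.5,0,0,0,0],[0,0,2,0,0,0,0],[0,0,2.4,0,0,0,0],[0,0,2.8,0,0,0,0],[0,0,3.2,0,0,0,0],[0,0,3.2,0,0,0,0],[0,0,3.2,0,0,0,0]]'
```

```text
clock: 24.72
position: [471.7, 315.5, 128.0]
ee_rot: [-0.109, -0.699, 0.699, 0.109]
contact_force: [0.7, 1.5, -0.8]
gripper_width: 28.6
```

```bash
python3 -m inch '[[0,0,0.1,0,0,0,0],[0,0,0.2,0,0,0,0],[0,0,0.3,0,0,0,0],[0,0,0.4,0,0,0,0],[0,0,0.45,0,0,0,0],[0,0,0.45,0,0,0,0],[0,0,0.45,0,0,0,0]]'
```

```text
clock: 25.3
position: [471.8, 315.6, 124.4]
ee_rot: [0.109, 0.699, -0.699, -0.109]
contact_force: [-1.3, -0.7, 5.4]
gripper_width: 28.3
```

It touched bottom where expected (124.4 against 124.5). I'll release and rise.

```bash
python3 -m inch '[[0.5,0,0,0,0,0,0],[0.7,0,0,0,0,0,0],[1,0,0,0,0,0,0],[1,0,0,0,0,0,0],[1,0,0,0,0,0,0],[1,0,0,0,0,0,0],[1,0,-2,0,0,0,0],[1,0,-5,0,0,0,0],[1,0,-8,0,0,0,0],[1,0,-11,0,0,0,0],[1,0,-11,0,0,0,0],[1,0,-11,0,0,0,0]]';python3 - <<'E'
from h import *
arm.get_image('wrist')
s=arm.read_state();p=arm.camera_params('wrist');i=arm.get_image('wrist')
np.save('w14.npy',p,allow_pickle=True)
print(s['clock'],s['position'],s['contact_force'])
c=i[:,:,::-1]
cv2.imwrite('pics/w14.png',c)
sc=arm.get_image('scene'); cv2.imwrite('pics/s14.png',cv2.resize(sc[140:260,390:495,::-1],None,fx=5,fy=5,interpolation=cv2.INTER_CUBIC))
cv2.imwrite('pics/s14f.png',sc[:,:,::-1])
Rm=R.from_quat([0.109,0.6987,-0.6987,-0.1087]).as_matrix();print((Rm.T@(np.array([434.2,-317.5,114.3])-s['position'])).round(1))
E
```

```text
clock: 26.3
position: [472.3, 316.3, 235.9]
ee_rot: [0.11, 0.7, -0.697, -0.108]
contact_force: [-0.6, -0.3, -0.2]
gripper_width: 85.2
26.35 [471.47217157 315.54268926 234.03760517] [ 0.51461776  0.34804658 -0.95654138]
[-157.   119.8  614.4]
```

View pics/w14.png

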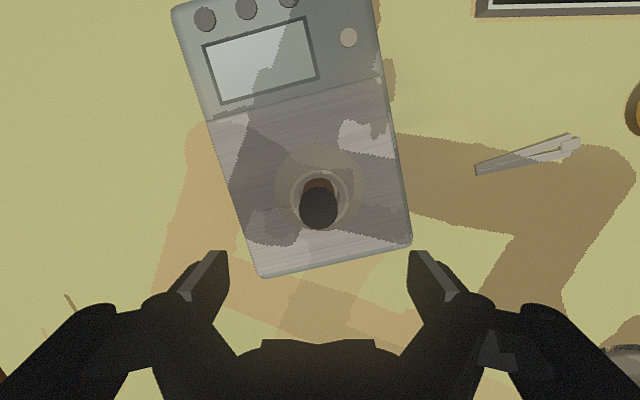

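View pics/s14.png

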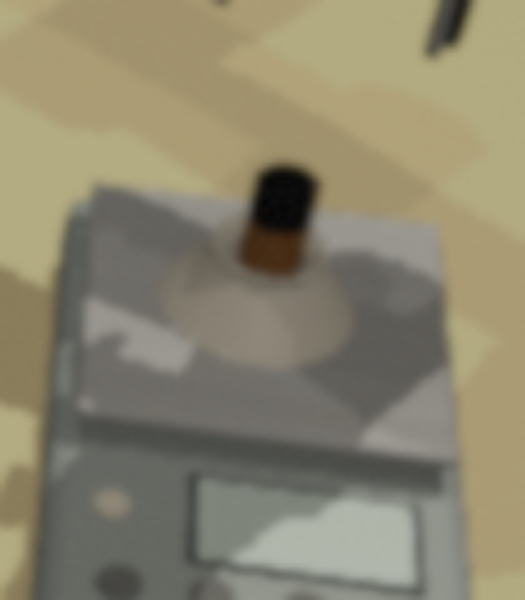

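View pics/s14f.png

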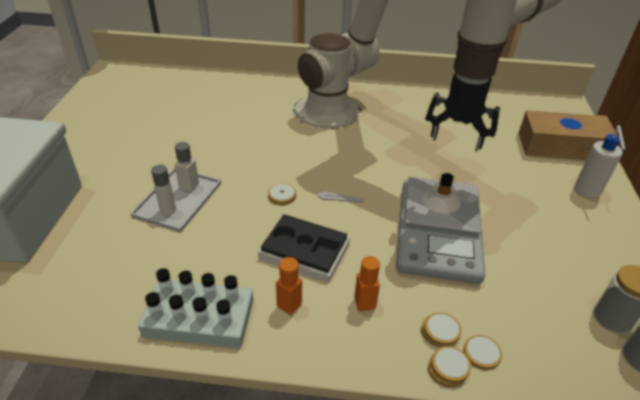

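```bash
python3 - <<'E'
from h import *
p=np.load('w14.npy',allow_pickle=True).item()
c=cv2.imread('pics/w14.png')[140:250,270:370];c=cv2.resize(c,None,fx=5,fy=5,interpolation=cv2.INTER_CUBIC)
c=cv2.convertScaleAbs(c,alpha=1.5)
a=np.linspace(0,2*np.pi,60)
for h,d,z,k in (([471,315.8],23,101,(0,0,255)),([471.7,315.6],15,139,(255,0,255))):
    for x in ((proj('wrist',np.c_[h[0]+d*np.cos(a),h[1]+d*np.sin(a),0*a+z],p)-[270,140]+.5)*5-.5): cv2.circle(c,tuple(int(v) for v in x.round()),1,k,-1)
cv2.imwrite('pics/w14c.png',c)
E
```

```text
(no output)
```

View pics/w14c.png

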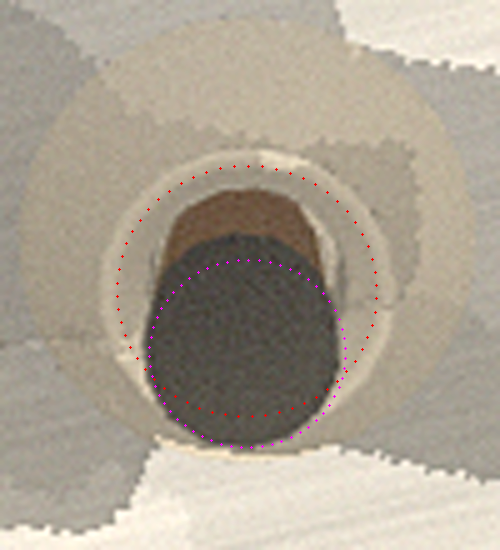

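The vial is seated upright in the holder. Next is the square bottle.

```bash
python3 -m inch '[[1,-0.4,0,1.5,0,0,0],[1,-1.1,0,4.5,0,0,0],[1,-2.1,0,8.2,0,0,0],[1,-3.1,0,12.2,0,0,0],[1,-4.1,0,16.2,0,0,0],[1,-5.2,0,20.2,0,0,0],[1,-6.2,0,24.2,0,0,0],[1,-7.2,0,28.2,0,0,0],[1,-8.2,0,32.2,0,0,0],[1,-9.3,0,36.2,0,0,0],[1,-10.3,0,40.2,0,0,0],[1,-11.3,0,44.2,0,0,0],[1,-12.3,0,48.2,0,0,0],[1,-13.3,0,52.2,0,0,0],[1,-14.3,0,56,0,0,0],[1,-15.2,0,59.5,0,0,0],[1,-15.6,1.5,61.2,0,0,0],[1,-15.7,3.4,61.4,0,0,0],[1,-15.7,3.4,61.4,0,0,0],[1,-15.7,3.4,61.4,0,0,0]]';python3 - <<'E'
from h import *
arm.get_image('wrist')
s=arm.read_state();p=arm.camera_params('wrist');i=arm.get_image('wrist')
np.save('w15.npy',p,allow_pickle=True)
print(s['clock'],s['position'],s['joints'].round(2))
cv2.imwrite('pics/w15.png',i[:,:,::-1])
E
```

```text
clock: 28.12
position: [433.0, -317.1, 198.1]
ee_rot: [0.107, 0.699, -0.698, -0.111]
contact_force: [-0.7, 0.0, 1.1]
gripper_width: 85.4
28.1667 [ 434.11242654 -317.0471149   199.50778574] [-0.33  0.28 -0.28  0.   -1.01  1.59]
```

View pics/w15.png

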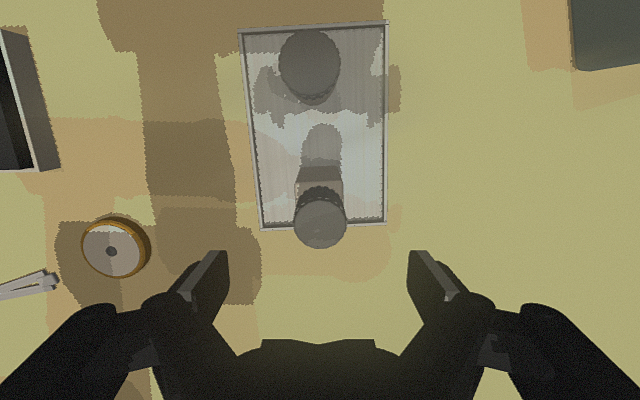

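```bash
python3 -m inch '[[1,0,2,0,0,0,0],[1,0,4,0,0,0,0],[1,0,6,0,0,0,0],[1,0,8,0,0,0,0],[1,0,8.5,0,0,0,0],[1,0,8.5,0,0,0,0],[0,0,8.5,0,0,0,0],[0,0,8.5,0,0,0,0],[0,0,8.5,0,0,0,0],[0,0,8.5,0,0,0,0],[0,0,8.5,0,0,0,0],[0,0,8.5,0,0,0,0],[0,0,8.5,0,0,0,0],[0,0,8.5,0,0,0,0],[0,0,8.5,0,0,0,0],[0,0,8.5,0,0,0,0]]'; python3 -m inch '[[0,0,-0.5,0,0,0,0],[0,0,-1.5,0,0,0,0],[0,0,-3,0,0,0,0],[0,0,-5,0,0,0,0],[0,0,-7,0,0,0,0],[0,0,-9,0,0,0,0],[0,0,-10.5,0,0,0,0],[0,0,-11,0,0,0,0],[0,0,-11,0,0,0,0],[0,0,-11,0,0,0,0]]';python3 - <<'E'
from h import *
arm.get_image('wrist')
s=arm.read_state()
print(s['clock'],s['position'],s['contact_force'])
Rm=R.from_quat([0.109,0.6987,-0.6987,-0.1087]).as_matrix();print((Rm.T@(np.array([635,56,125.8])-s['position'])).round(1))
E
```

```text
clock: 29.55
position: [435.4, -317.6, 116.1]
ee_rot: [-0.109, -0.698, 0.699, 0.108]
contact_force: [-1.4, 0.1, 5.9]
gripper_width: 34.8
clock: 30.38
position: [434.2, -316.7, 224.2]
ee_rot: [0.109, 0.699, -0.698, -0.109]
contact_force: [0.3, 0.8, -1.3]
gripper_width: 34.8
30.4333 [ 433.92101411 -316.68626208  223.63829515] [-0.34261203 -0.37639003 -1.83226146]
[ -78.1   97.9 -416.2]
```

```bash
python3 -m inch '[[0,-0.1,0,-0.7,0,0,0],[0,-0.4,0,-2,0,0,0],[0,-0.8,0,-4.2,0,0,0],[0,-1.3,0,-7,0,0,0],[0,-1.9,0,-10,0,0,0],[0,-2.4,0,-13,0,0,0],[0,-3,0,-16,0,0,0],[0,-3.5,0,-19,0,0,0],[0,-4.1,0,-22,0,0,0],[0,-4.7,0,-25,0,0,0],[0,-5.2,0,-28,0,0,0],[0,-5.8,0,-31,0,0,0],[0,-6.3,0,-34,0,0,0],[0,-6.9,0,-37,0,0,0],[0,-7.3,0,-39.2,0,0,0],[0,-7.6,0,-40.8,0,0,0],[0,-7.8,0,-41.5,0,0,0],[0,-7.8,0,-41.6,0,0,0],[0,-7.8,0,-41.6,0,0,0],[0,-7.8,0,-41.6,0,0,0]]'; python3 -m inch '[[0,0,0.7,0,0,0,0],[0,0,2,0,0,0,0],[0,0,4,0,0,0,0],[0,0,5.5,0,0,0,0],[0,0,6.3,0,0,0,0],[0,0,6.5,0,0,0,0],[0,0,6.5,0,0,0,0],[0,0,6.5,0,0,0,0]]';python3 - <<'E'
from h import *
arm.get_image('wrist')
s=arm.read_state();p=arm.camera_params('wrist');i=arm.get_image('wrist')
print(s['clock'],s['position'],s['contact_force'])
c=cv2.resize(cv2.convertScaleAbs(i[:,:,::-1],alpha=1.4)[90:310,200:440],None,fx=2.7,fy=2.7,interpolation=cv2.INTER_CUBIC)
P=s['position']; P=[P[0],P[1]]
t=np.radians(-16.7); Q=cv2.Rodrigues(np.array([0,0,t]))[0][:2,:2]
for h,d,z,k in (([634.9,56],25,40,(0,0,255)),(P,20,55,(255,0,0))):
    e=np.array([[a,b] for a in np.linspace(-d,d,20) for b in (-d,d)]+[[b,a] for a in np.linspace(-d,d,20) for b in (-d,d)])@Q.T+h
    for x in ((proj('wrist',np.c_[e,0*e[:,0]+z],p)-[200,90]+.5)*2.7-.5): cv2.circle(c,tuple(int(v) for v in x.round()),1,k,-1)
cv2.imwrite('pics/w16.png',c)
sc=arm.get_image('scene'); cv2.imwrite('pics/s16.png',cv2.resize(sc[160:280,250:370,::-1],None,fx=5,fy=5,interpolation=cv2.INTER_CUBIC))
E
```

```text
clock: 32.1
position: [634.8, 54.5, 224.7]
ee_rot: [-0.109, -0.698, 0.699, 0.109]
contact_force: [0.7, -0.4, -0.6]
gripper_width: 34.7
clock: 32.77
position: [636.0, 55.3, 160.8]
ee_rot: [0.109, 0.699, -0.699, -0.108]
contact_force: [0.7, -0.0, -0.6]
gripper_width: 34.6
32.8167 [636.09248591  55.43007978 161.06843365] [-0.45808992 -0.11967391 -0.71784003]
```

View pics/w16.png

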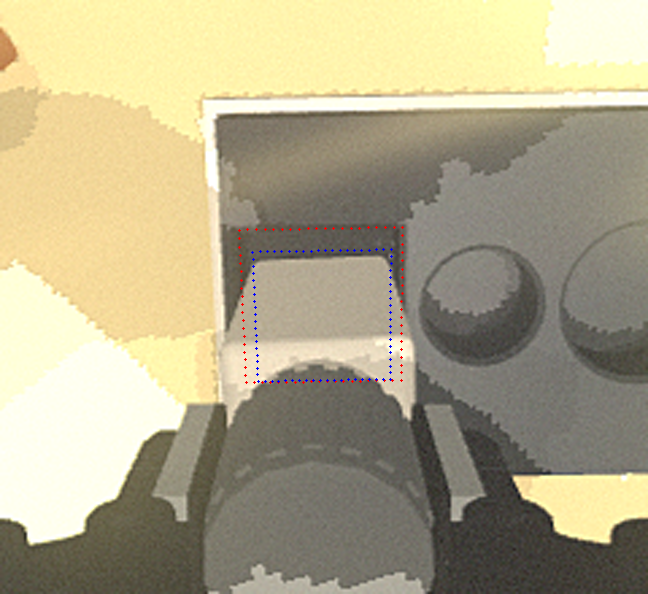

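View pics/s16.png

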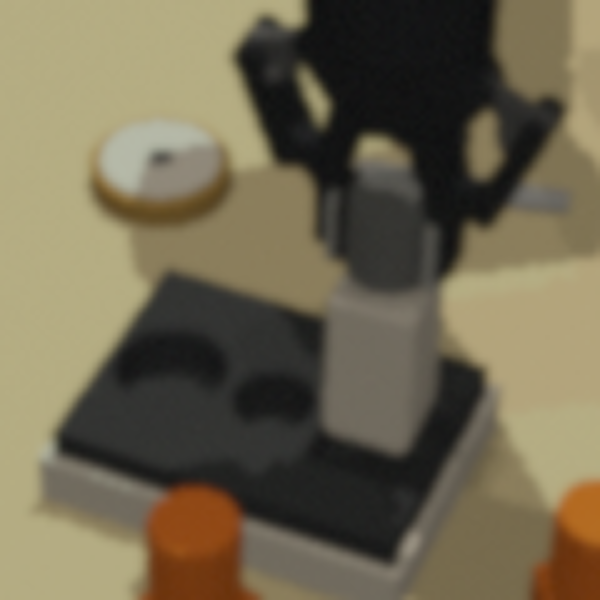

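The bottle's underside lies inside the square hole's outline. Lowering it.

```bash
python3 -m inch '[[0,-0.1,0.4,0,0,0,0],[0,-0.1,0.8,0,0,0,0],[0,-0.1,1.2,0,0,0,0],[0,-0.1,1.6,0,0,0,0],[0,-0.1,2,0,0,0,0],[0,-0.1,2.4,0,0,0,0],[0,-0.1,2.8,0,0,0,0],[0,-0.1,3.1,0,0,0,0],[0,-0.1,3.2,0,0,0,0],[0,-0.1,3.2,0,0,0,0],[0,-0.1,3.2,0,0,0,0]]'; python3 -m inch '[[0,0,0.1,0,0,0,0],[0,0,0.2,0,0,0,0],[0,0,0.25,0,0,0,0],[0,0,0.25,0,0,0,0],[0,0,0.25,0,0,0,0]]'
```

```text
clock: 33.83
position: [636.5, 55.2, 127.9]
ee_rot: [0.109, 0.699, -0.699, -0.109]
contact_force: [-0.8, -0.1, -0.6]
gripper_width: 35.1
clock: 34.25
position: [636.9, 55.2, 127.2]
ee_rot: [0.109, 0.699, -0.699, -0.108]
contact_force: [-1.5, -0.3, 5.7]
gripper_width: 34.7
```

```bash
python3 -m inch '[[0.6,0,0,0,0,0,0],[0.8,0,0,0,0,0,0],[1,0,0,0,0,0,0],[1,0,0,0,0,0,0],[1,0,0,0,0,0,0],[1,0,0,0,0,0,0],[1,0,-2,0,0,0,0],[1,0,-5,0,0,0,0],[1,0,-8,0,0,0,0],[1,0,-10,0,0,0,0],[1,0,-10,0,0,0,0],[1,0,-10,0,0,0,0]]';python3 - <<'E'
from h import *
arm.get_image('wrist')
s=arm.read_state();p=arm.camera_params('wrist');i=arm.get_image('wrist')
np.save('w17.npy',p,allow_pickle=True)
print(s['clock'],s['position'],s['contact_force'])
c=i[:,:,::-1]
cv2.imwrite('pics/w17.png',c)
sc=arm.get_image('scene'); cv2.imwrite('pics/s17.png',cv2.resize(sc[160:280,250:370,::-1],None,fx=5,fy=5,interpolation=cv2.INTER_CUBIC))
Rm=R.from_quat([0.109,0.6987,-0.6987,-0.1087]).as_matrix();print((Rm.T@(np.array([531.5,-341.7,114.8])-s['position'])).round(1))
E
```

```text
clock: 35.25
position: [636.8, 55.4, 226.8]
ee_rot: [0.11, 0.699, -0.698, -0.108]
contact_force: [-0.4, 0.2, -0.9]
gripper_width: 85.4
35.3 [635.97650985  55.23338007 225.05324072] [-0.51046812  0.73760097 -0.73132769]
[-21.2 110.2 409.9]
```

View pics/w17.png

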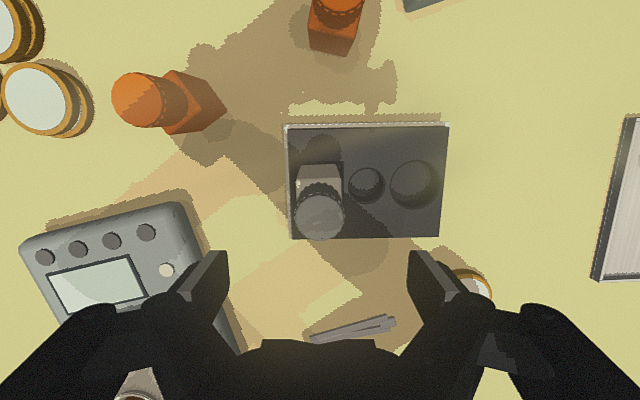

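View pics/s17.png

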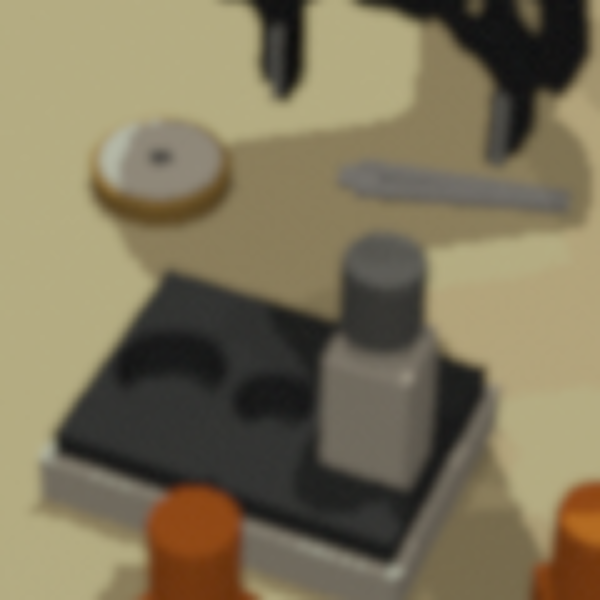

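```bash
python3 - <<'E'
from h import *
p=np.load('w17.npy',allow_pickle=True).item()
c=cv2.imread('pics/w17.png')[110:250,270:460];c=cv2.resize(cv2.convertScaleAbs(c,alpha=1.4),None,fx=4,fy=4,interpolation=cv2.INTER_CUBIC)
a=np.linspace(0,2*np.pi,60)
for h,d,z,k in (([635.5,56],18,145,(0,0,255)),([606.1,-41.1],25,40,(255,0,255))):
    for x in ((proj('wrist',np.c_[h[0]+d*np.cos(a),h[1]+d*np.sin(a),0*a+z],p)-[270,110]+.5)*4-.5): cv2.circle(c,tuple(int(v) for v in x.round()),1,k,-1)
cv2.imwrite('pics/w17c.png',c)
E
python3 -m inch '[[1,-0.1,0,1.5,0,0,0],[1,-0.2,0,4.5,0,0,0],[1,-0.4,0,8,0,0,0],[1,-0.6,0,12,0,0,0],[1,-0.8,0,16,0,0,0],[1,-1,0,20,0,0,0],[1,-1.3,0,24,0,0,0],[1,-1.5,0,28,0,0,0],[1,-1.7,0,32,0,0,0],[1,-1.9,0,35.5,0,0,0],[1,-2,0,38.5,0,0,0],[1,-2.1,0,40.5,0,0,0],[1,-2.1,1.5,41,0,0,0],[1,-2.1,3,41,0,0,0],[1,-2.1,3,41,0,0,0],[1,-2.1,3,41,0,0,0]]';python3 - <<'E'
from h import *
arm.get_image('wrist')
s=arm.read_state();p=arm.camera_params('wrist');i=arm.get_image('wrist')
print(s['clock'],s['position'])
cv2.imwrite('pics/w18.png',i[:,:,::-1])
E
```

```text
clock: 36.73
position: [530.5, -342.0, 193.7]
ee_rot: [0.108, 0.699, -0.698, -0.11]
contact_force: [-0.5, -0.0, 0.6]
gripper_width: 85.2
36.7833 [ 531.43215611 -342.02866732  194.96939845]
```

View pics/w17c.png

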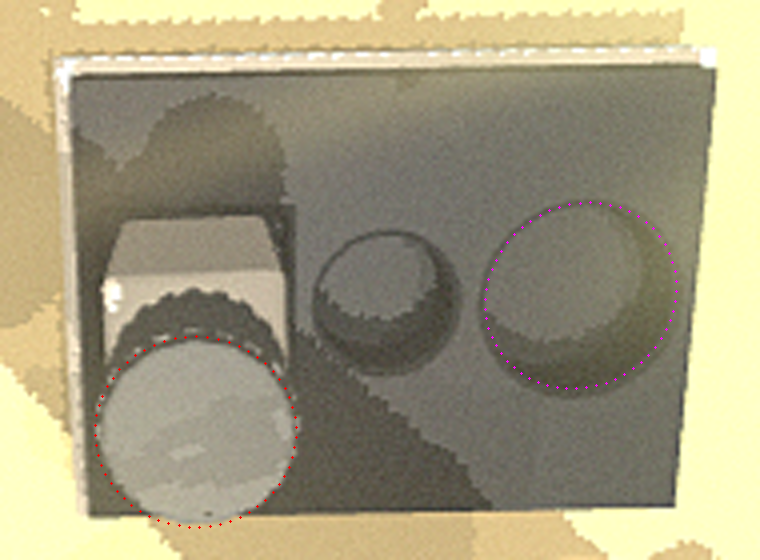

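View pics/w18.png

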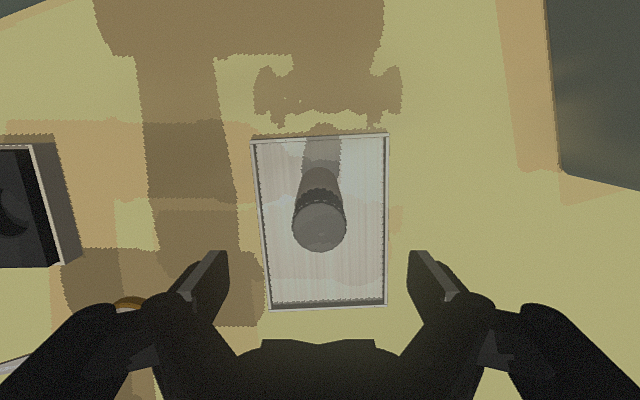

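The square bottle's cap matches the seated outline exactly. The round bottle is standing between the fingers, cap at (319,227).

```bash
python3 -m inch '[[1,0,2,0,0,0,0],[1,0,4,0,0,0,0],[1,0,6,0,0,0,0],[1,0,7.5,0,0,0,0],[1,0,8,0,0,0,0],[1,0,8,0,0,0,0],[0,0,8,0,0,0,0],[0,0,8,0,0,0,0],[0,0,8,0,0,0,0],[0,0,8,0,0,0,0],[0,0,8,0,0,0,0],[0,0,8,0,0,0,0],[0,0,8,0,0,0,0],[0,0,8,0,0,0,0],[0,0,8,0,0,0,0],[0,0,8,0,0,0,0]]'; python3 -m inch '[[0,0,-0.5,0,0,0,0],[0,0,-1.5,0,0,0,0],[0,0,-3,0,0,0,0],[0,0,-5,0,0,0,0],[0,0,-7,0,0,0,0],[0,0,-8,0,0,0,0],[0,0,-8.5,0,0,0,0],[0,0,-8.5,0,0,0,0],[0,0,-8.5,0,0,0,0]]';python3 - <<'E'
from h import *
arm.get_image('wrist')
s=arm.read_state()
print(s['clock'],s['position'],s['contact_force'])
Rm=R.from_quat([0.109,0.6987,-0.6987,-0.1087]).as_matrix();print((Rm.T@(np.array([605.8,-41,126.3])-s['position'])).round(1))
E
```

```text
clock: 38.17
position: [532.5, -342.2, 116.6]
ee_rot: [-0.109, -0.698, 0.699, 0.108]
contact_force: [-0.5, 0.5, 4.8]
gripper_width: 35.1
clock: 38.92
position: [531.2, -341.4, 199.3]
ee_rot: [0.108, 0.699, -0.698, -0.109]
contact_force: [0.0, -0.0, -0.5]
gripper_width: 34.7
38.9667 [ 531.00738054 -341.347137    198.84950519] [ 0.8324933  -0.43535117 -1.65464745]
[  20.1   72.6 -308.9]
```

```bash
python3 -m inch '[[0,0.05,0,-0.7,0,0,0],[0,0.15,0,-2,0,0,0],[0,0.3,0,-4,0,0,0],[0,0.4,0,-6.5,0,0,0],[0,0.6,0,-9.2,0,0,0],[0,0.8,0,-12,0,0,0],[0,1,0,-15,0,0,0],[0,1.2,0,-18,0,0,0],[0,1.4,0,-21,0,0,0],[0,1.6,0,-24,0,0,0],[0,1.7,0,-26.5,0,0,0],[0,1.9,0,-28.5,0,0,0],[0,2,0,-30,0,0,0],[0,2,0,-30.7,0,0,0],[0,2,0,-30.9,0,0,0],[0,2,1,-30.9,0,0,0],[0,2,2.5,-30.9,0,0,0],[0,2,4,-30.9,0,0,0],[0,2,4,-30.9,0,0,0],[0,2,4,-30.9,0,0,0]]';python3 - <<'E'
from h import *
arm.get_image('wrist')
s=arm.read_state();p=arm.camera_params('wrist');i=arm.get_image('wrist')
print(s['clock'],s['position'],s['contact_force'])
c=cv2.resize(cv2.convertScaleAbs(i[:,:,::-1],alpha=1.4)[90:310,200:440],None,fx=2.7,fy=2.7,interpolation=cv2.INTER_CUBIC)
P=s['position'];a=np.linspace(0,2*np.pi,60)
for h,d,z,k in (([605.8,-41],25,40,(0,0,255)),(P,20,49,(255,0,0))):
    for x in ((proj('wrist',np.c_[h[0]+d*np.cos(a),h[1]+d*np.sin(a),0*a+z],p)-[200,90]+.5)*2.7-.5): cv2.circle(c,tuple(int(v) for v in x.round()),1,k,-1)
cv2.imwrite('pics/w19.png',c)
E
```

```text
clock: 40.63
position: [605.7, -42.6, 159.1]
ee_rot: [-0.108, -0.698, 0.699, 0.11]
contact_force: [0.5, 0.3, -1.7]
gripper_width: 34.6
40.6833 [606.58272336 -42.36669885 160.25480873] [-0.36281887  0.22716439 -1.63917818]
```

View pics/w19.png

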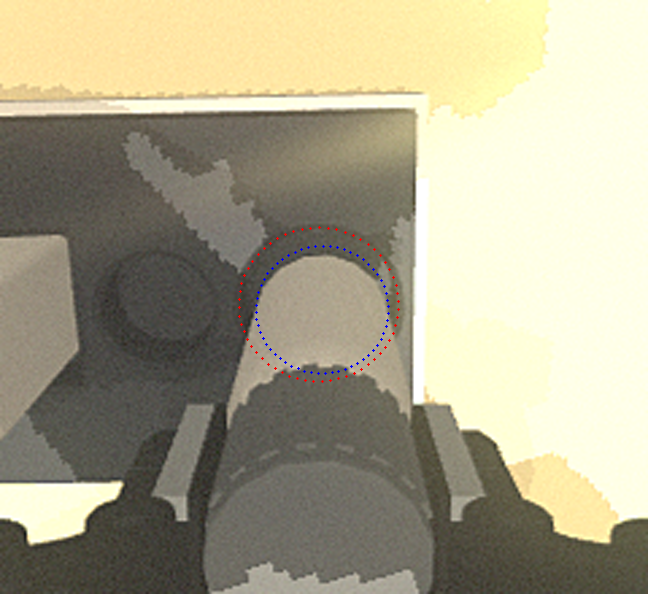

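The underside is inside the hole outline, about 2 mm toward the robot. I'll correct that while lowering.

```bash
python3 -m inch '[[0,-0.1,0.4,-0.1,0,0,0],[0,-0.15,0.8,-0.1,0,0,0],[0,-0.15,1.2,-0.1,0,0,0],[0,-0.15,1.6,-0.1,0,0,0],[0,-0.15,2,-0.1,0,0,0],[0,-0.15,2.4,-0.1,0,0,0],[0,-0.15,2.8,-0.1,0,0,0],[0,-0.15,3.1,-0.1,0,0,0],[0,-0.15,3.2,-0.1,0,0,0],[0,-0.15,3.2,-0.1,0,0,0],[0,-0.15,3.2,-0.1,0,0,0]]'; python3 -m inch '[[0,0,0.1,0,0,0,0],[0,0,0.2,0,0,0,0],[0,0,0.25,0,0,0,0],[0,0,0.25,0,0,0,0],[0,0,0.25,0,0,0,0]]'
```

```text
clock: 41.65
position: [608.5, -40.8, 128.4]
ee_rot: [0.109, 0.699, -0.699, -0.109]
contact_force: [-0.8, 0.0, -1.7]
gripper_width: 34.6
clock: 42.07
position: [608.9, -40.9, 127.6]
ee_rot: [-0.109, -0.699, 0.699, 0.108]
contact_force: [-1.2, 1.2, 6.2]
gripper_width: 35.0
```

Touchdown at the expected height (127.6). Release, rise, check.

```bash
python3 -m inch '[[0.6,0,0,0,0,0,0],[0.8,0,0,0,0,0,0],[1,0,0,0,0,0,0],[1,0,0,0,0,0,0],[1,0,0,0,0,0,0],[1,0,0,0,0,0,0],[1,0,-2,0,0,0,0],[1,0,-5,0,0,0,0],[1,0,-8,0,0,0,0],[1,0,-10,0,0,0,0],[1,0,-10,0,0,0,0],[1,0,-10,0,0,0,0]]';python3 - <<'E'
from h import *
arm.get_image('wrist')
s=arm.read_state();p=arm.camera_params('wrist');i=arm.get_image('wrist')
print(s['clock'],s['position'],s['contact_force'])
c=cv2.resize(cv2.convertScaleAbs(i[:,:,::-1],alpha=1.4)[100:260,170:390],None,fx=3.5,fy=3.5,interpolation=cv2.INTER_CUBIC)
a=np.linspace(0,2*np.pi,60)
for h,d,z,k in (([605.8,-41],18,145,(0,0,255)),([605.8,-41],25,40,(255,0,255)),([635,56],18,145,(0,0,255))):
    for x in ((proj('wrist',np.c_[h[0]+d*np.cos(a),h[1]+d*np.sin(a),0*a+z],p)-[170,100]+.5)*3.5-.5): cv2.circle(c,tuple(int(v) for v in x.round()),1,k,-1)
cv2.imwrite('pics/w20.png',c)
cv2.imwrite('pics/s20.png',arm.get_image('scene')[:,:,::-1])
for l in ["jar_lid","tweezers"]:
    for m in arm.masks_of(l,"scene")[:1]:
        ys,xs=np.nonzero(m['mask']); print(l,round(xs.mean(),1),round(ys.mean(),1))
E
```

```text
clock: 43.07
position: [608.8, -40.7, 227.2]
ee_rot: [0.11, 0.699, -0.698, -0.108]
contact_force: [-0.9, -0.6, 0.1]
gripper_width: 85.5
43.1167 [607.97018129 -40.7343023  225.55802864] [-0.40107006  0.4795497   0.19524314]
jar_lid 280.9 191.5
tweezers 339.2 197.3
```

View pics/w20.png

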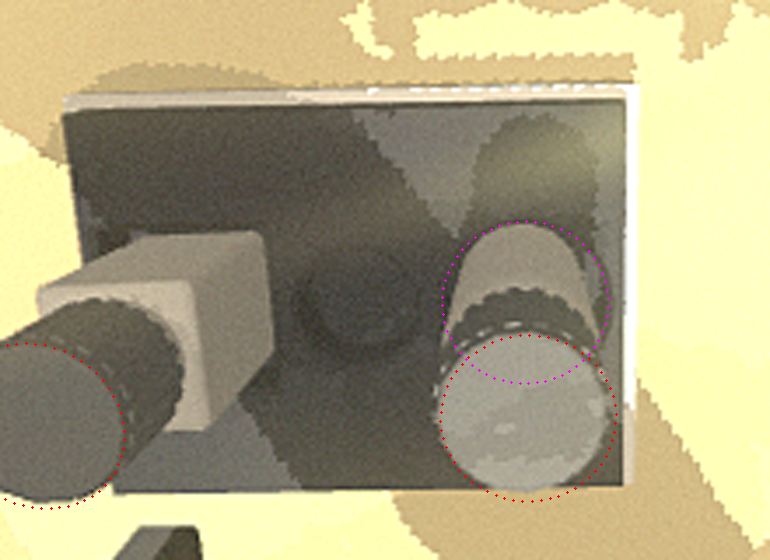

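View pics/s20.png

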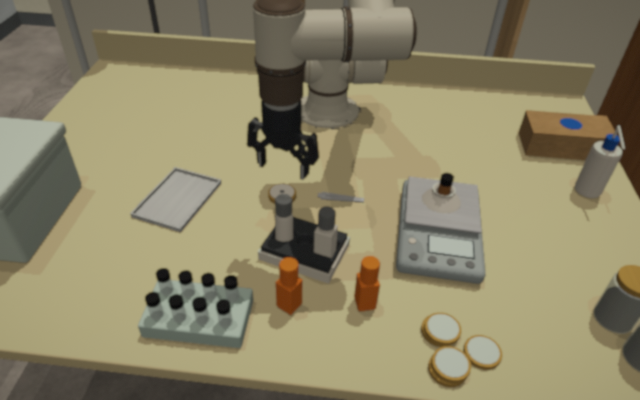

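```bash
python3 - <<'E'
from h import *
arm.job_done()
s=arm.read_state();print(s['clock'],s['contact_force'])
E
```

```text
the job is handed in; nothing more can be done
the job is handed in; nothing more can be done
```

The job is handed in, at about 43 s of the 115 s allowed; the hand-in gives no verdict.

I stood both bottles in the side tray, moved the vial into the holder on the balance, then put the square and round bottles back in their own cutouts.

- **Seating:** each put-down met the floor within about 1 mm of the height I had worked out. The final wrist images show all three pieces upright and seated. The square bottle and the vial are within about 1 mm of the target outlines. The round bottle is about 2 mm off centre, or 3 mm at worst (the limit is 10 mm).
- **Release:** the gripper ended open, about 80 mm clear above the bottles, with no contact force beyond sensor noise.
- **Bystanders:** the jar lid and tweezers were within half a pixel of where they started in the scene camera. The orange bottles were not touched.
- **Disagreement:** the top and scene cameras differed by 4–6 mm in x. I relied on the wrist camera for the fine placement.

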